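Loosen a magnifier's lens retaining ring, counting its turns

TASK

The lens of the stand magnifier is due for cleaning: roll a fingertip along the knurled rim of its retaining ring, anticlockwise seen from above, until the ring's red mark has come round to the white pointer for the second time (it is on its way round to the first now), and leave it there. Do not run the ring on past that, do not touch the glass, and do not grasp, lift or shift any of the things standing around.

Things in the scene. Friction and masses are not known exactly. Their poses are not given: they have to be found in the camera images.
- lens_ring (a joint): Turn of the aluminium retaining ring about its upright axis, rad, growing anticlockwise seen from above (loosening). 0 = tight, mark at the pointer; 6.28 = there the first time; 12.57 = the second time, wanted. Starts between 2 and 5; stops at 0 and 18.8. It stays where it is left: about 0.12 N m of friction, some 2.5 N at the rim. The ring does not rise as it turns.
- ring_center (a point): Point on the ring's axis level with its flat top, 72 mm above the bench. The ring is a tube, inner radius 36, outer 48 mm, 25 mm tall (47 to 72 mm above the bench); its outside bears 16 evenly spaced upright round ribs 8 mm wide, full height, reaching out to 53 mm radius. A fingertip, or the corner of closed fingers, fits into the valleys between them and drives the ribs.
- mark (a point): Middle of the red mark (13 by 8 mm, radial) on the ring's top, 42.5 mm from the axis, midway between two ribs; turns with the ring.
- pointer (a point): Middle of the white T-shaped pointer (16 mm long, radial) painted flat on the black flange under the ring, 67 mm from the axis.
- magnifier: The magnifier's stand, screwed to the bench: round, black foot of 80 mm radius, white drum, black flange of 76 mm radius whose top is 45 mm above the bench, just under the ring. Origin on the axis at bench level; its x axis points to the white pointer.
- lens: The glass lens inside the ring, 35 mm radius, domed, its highest point 67 mm above the bench (5 mm below the ring's top). Fixed. Origin on the axis, 45 mm above the bench. Not to be touched.
- glue: Loose white glue bottle with red cap, 40 mm across, 85 mm tall, origin at its underside. Bystander.
- pot: Loose white screw-lid pot, 50 mm across, 36 mm tall, origin at its underside. Bystander.
- bead_box: Loose clear open bead box, 90 by 60 by 25 mm, origin at its underside. Bystander.
- spool: Loose blue thread spool, upright, 36 mm across, 40 mm tall, origin at its underside. Bystander. The bystanders' middles stand 150 to 195 mm from the ring's axis.
Things that resemble listed ones, but are neither listed nor needed, are in the scene too. Of the things shaped like the magnifier, the black one is meant.

How it is judged:
By the outcome, as a careful person would: the job done as asked, in the order asked, and still so for the second after the job is handed in, with the robot touching nothing.
It also fails if it takes over 72 s, if anything falls off the work surface, if the arm or the gripper's body presses on something with over 40 N, if the wrist force passes 120 N, or if a joint passes its speed limit or range.

ROBOT

A 6-joint arm with a two-finger parallel gripper is mounted at the origin on the work surface. World frame = base frame: x ahead of the robot, y to its left, z up, the work surface at z = 0. Lengths are in mm, angles in rad, forces in N, time in s.
With the tool pointing down it reaches from about 375 to 900 mm from the base axis. Payload 3.1 kg.
Tool frame: the origin (TCP) lies midway between the tips of the shut fingers; the grasp point (between the pads) lies 19 mm behind it; x points along the fingers, y is the direction in which the jaws open and shut, and the axes are right-handed (so a half turn about x gives the same grasp; the last joint's range is limited). The gripper opens to 85 mm and grips with 20 to 120 N. Pads are 22 mm wide; open, the fingers measure 114 mm over their backs; the gripper's body (76 mm by 85 mm) begins 54 mm behind the grasp point. The pads swing forward as they close: fully open they stand 13 mm farther back than shut.
Start: joints at [1.062, 0.527, 1.433, -0, 1.181, -0.178], TCP at [202.959, 591.104, 231.31] pointing down, gripper open.
Joint ranges: [-3.08, 3.08], [-0.75, 2.2], [0.22, 2.44], [-1.43, 4.57], [0, 2.65], [-2.85, 2.85]. Speed limits (rad/s): [2.79, 2.79, 3.14, 3.14, 3.14, 3.14].

INTERFACE

Orientations are given as a unit quaternion [w, x, y, z].
In Python, from cell import telemetry, eyes, workorder gives the robot as it stands.
- The arm moves only by the shell command python3 -m jog 'ROWS' [FORCE]. ROWS is JSON, a list of rows, each an object with "dp": the shift along the tool's x, y, z in mm, a list of three; "yaw": the turn about the tool's x in rad; "jaw": the opening, from -1 (shut) to 1 (fully open). In form: [{"dp": [tx, ty, tz], "yaw": yaw, "jaw": jaw}, ...]. A call has 1 to 12 rows; each row is the pose to reach, as a shift and turn from the pose commanded when the call began, along the tool's axes at that moment; what a row does not reach only later rows make up. A row lasts 1/12 s, in which the tool goes at most 41.7 mm and 7.16 degrees, less where a joint would pass 70% of its speed; a pose out of reach is approached as far as the arm can. A call with a gripper value outside its range is refused whole. The fingers move at their own pace and stop on an object; FORCE is the grip in N (left out, the last holds). Time passes only in rows, so rows that repeat a pose let the fingers close. It gives the time, the measured TCP pose, the force and the opening at its end, in the units of the state.
- telemetry.sense(): the state, without advancing time (a new reading comes with each control period).
- eyes.grab_frame(name): name is "side" or "top"; returns a dict with "frame" (480x640x3 uint8, blue, green, red), "range_z" (480x640 float32, mm along the optical axis (not along the pixel's ray), 0 where there is no reading), "K" (3x3 intrinsics, pixels), "k1" (the pictures are not rectified: a ray, as slopes to the right and down, at radius r is drawn at 1 + k1 r^2 times it, then the intrinsics apply), "R" (3x3) and "t" (3): a world point X has camera coordinates R X + t. Camera axes: x right, y down, z forward; pixel columns grow to the right and rows downward; lengths in mm; the calibration is good to about 2 mm. A picture is of the moment at which its call begins.
- workorder.hand_in(): hands the job in, once; it reports no verdict.
The state is a dict: "time": time; "q": joint angles; "joint_velocities": joint speeds; "effort": joint torques, N m; "eef_pos": TCP position; "eef_rot": TCP orientation; "wrist_force": force on the tool from outside, world axes, zero at the start; "moment": the same for the moment, N m; "finger_gap": opening from 0.0 (shut) to 1.0 (fully open).
Only numpy, scipy, OpenCV 4.12 (cv2) and the standard library are available. Lean on these libraries where they do the work, as an engineer would, in place of code of your own. Each camera call takes 0.05 s, during which the arm holds its last target.

## Working session

There is one attempt and no reset: what is moved stays moved. The work goes in short steps, Python scripts to look and compute and a shell command to move; the robot and the scene stay as the last step left them, time stands still between calls to the robot, and variables do not carry over. Pictures are saved under pics/ and viewed, and the job is handed in when it is done.

```bash
ls; mkdir -p pics
cat > h.py <<'E'
import numpy as np,cv2
from cell import telemetry,eyes,workorder
def ray(f,u,v):
    K=f["K"];x=(u-K[0,2])/K[0,0];y=(v-K[1,2])/K[1,1]
    xd,yd=x,y
    for _ in range(20):
        r2=x*x+y*y; s=1+f["k1"]*r2; x,y=xd/s,yd/s
    d=f["R"].T@np.array([x,y,1.]); o=-f["R"].T@f["t"]
    return o,d
def onz(f,u,v,z):
    o,d=ray(f,u,v); return o+d*(z-o[2])/d[2]
def proj(f,X):
    c=f["R"]@np.asarray(X,float)+f["t"]; x,y=c[0]/c[2],c[1]/c[2]; s=1+f["k1"]*(x*x+y*y)
    return f["K"][0,0]*x*s+f["K"][0,2],f["K"][1,1]*y*s+f["K"][1,2]
def grab(n):
    f=eyes.grab_frame(n)
    for k in("K","R","t"): f[k]=np.array(f[k],float)
    f["frame"]=np.array(f["frame"]);f["range_z"]=np.array(f["range_z"]);return f
E
python3 - <<'E'
from h import *
print(telemetry.sense())
for n in("top","side"):
    f=grab(n);cv2.imwrite(f"pics/{n}0.png",f["frame"]);print(n,f["K"],f["k1"],-f["R"].T@f["t"])
E
```

```text
pics
{'time': 0.0, 'q': array([ 1.06151748e+00,  5.28482222e-01,  1.43388924e+00,  5.21277750e-06,
        1.18138334e+00, -1.78516900e-01]), 'joint_velocities': array([-4.35577581e-04,  4.77718540e-05,  1.67916312e-03, -8.28609620e-05,
        8.78837641e-04, -1.62291770e-03]), 'effort': array([-1.22431207e-03, -4.42360926e+01, -1.78021824e+01, -2.90339385e-04,
        8.51874298e-03, -1.22441133e-05]), 'eef_pos': array([202.60899995, 590.50341658, 230.32789816]), 'eef_rot': array([ 0.69719895,  0.11569118,  0.69771763, -0.11712938]), 'wrist_force': array([ 0.35927993,  0.20184234, -0.16632904]), 'moment': array([ 0.03581163, -0.01645352,  0.02118842]), 'finger_gap': 1.0019200188521167}
top [[467.71120656   0.         321.12702529]
 [  0.         467.71120656 243.22410322]
 [  0.           0.           1.        ]] -0.0015508614281298987 [444.58674605  -7.8533314  876.57669973]
side [[445.95075128   0.         323.5226353 ]
 [  0.         445.95075128 241.31462024]
 [  0.           0.           1.        ]] 0.012852062683292285 [509.8945013  506.80501728 677.44375535]
```

View pics/top0.png

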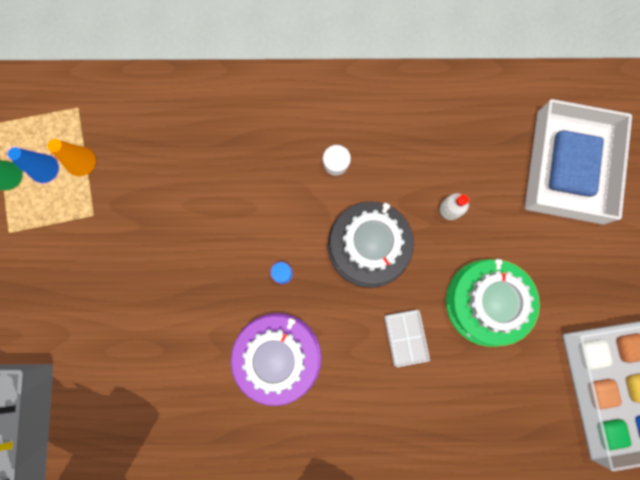

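View pics/side0.png

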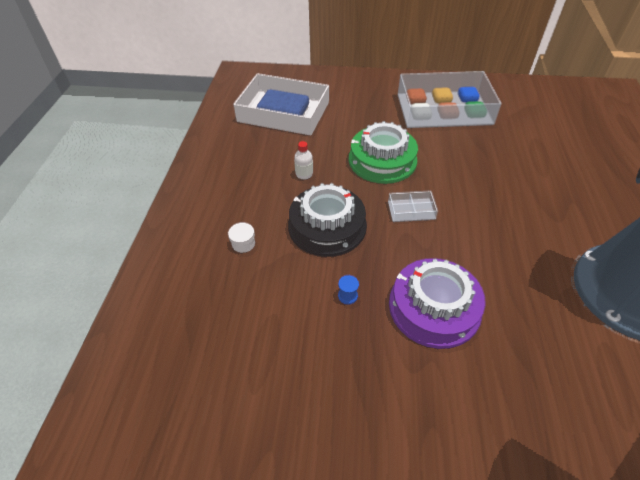

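The black magnifier is at about (372,243) in the top view, with its red mark near (386,261) and its pointer near (385,208). In the side view it is at (328,212). Next I measure these.

```bash
cat >> h.py <<'E'
def meas(f,c=None,verbose=1):
    im=f["frame"]; hsv=cv2.cvtColor(im,cv2.COLOR_BGR2HSV).astype(int)
    H,S,V=hsv[...,0],hsv[...,1],hsv[...,2]
    guess=proj(f,C0); 
    yy,xx=np.mgrid[:480,:640]
    near=(np.hypot(xx-guess[0],yy-guess[1])<60)
    red=near&((H<8)|(H>172))&(S>150)&(V>120)
    return red,near,H,S,V
C0=np.array([540,-7,72.])
E
python3 - <<'E'
from h import *
f=grab("top")
print(onz(f,374,240,72),onz(f,386,261,72),onz(f,385,208,45),onz(f,372,243,45))
for n,(u,v,z) in dict(glue=(452,209,30),pot=(337,160,36),box=(407,338,15),spool=(281,273,40)).items(): print(n,onz(f,u,v,z))
im=f["frame"]
cv2.imwrite("pics/topz.png",cv2.resize(im[190:300,315:430],None,fx=5,fy=5,interpolation=cv2.INTER_CUBIC))
g=grab("side")
cv2.imwrite("pics/sidez.png",cv2.resize(g["frame"][170:260,280:375],None,fx=6,fy=6,interpolation=cv2.INTER_CUBIC))
# white ring mask
hsv=cv2.cvtColor(im,cv2.COLOR_BGR2HSV)
m=((hsv[...,1]<60)&(hsv[...,2]>150)).astype(np.uint8)
m[:190]=0;m[300:]=0;m[:,:315]=0;m[:,430:]=0
n,l,st,c=cv2.connectedComponentsWithStats(m)
for i in range(1,n):
    if st[i,4]>8: print(st[i],c[i],onz(f,*c[i],45))
cs,_=cv2.findContours(m,cv2.RETR_EXTERNAL,cv2.CHAIN_APPROX_NONE)
k=max(cs,key=cv2.contourArea); h=cv2.convexHull(k)[:,0]
P=np.array([onz(f,u,v,72)[:2] for u,v in h]); print(cv2.minEnclosingCircle(P.astype(np.float32)))
E
```

```text
[ 565.97198358 -105.40070052   72.        ] [ 529.10082833 -125.32098099   72.        ] [ 628.74625413 -130.05463638   45.        ] [ 564.61366061 -104.9491166    45.        ]
glue [ 629.46020539 -256.38524078   30.        ]
pot [722.66368335 -44.25464329  36.        ]
box [ 394.77978262 -167.9245917    15.        ]
spool [512.10236865  58.6855777   40.        ]
[ 343  203   62   68 2751] [373.46383133 239.02035623] [ 571.83471976 -107.74994011   45.        ]
((574.983154296875, -104.97000885009766), 61.97473907470703)
```

View pics/topz.png

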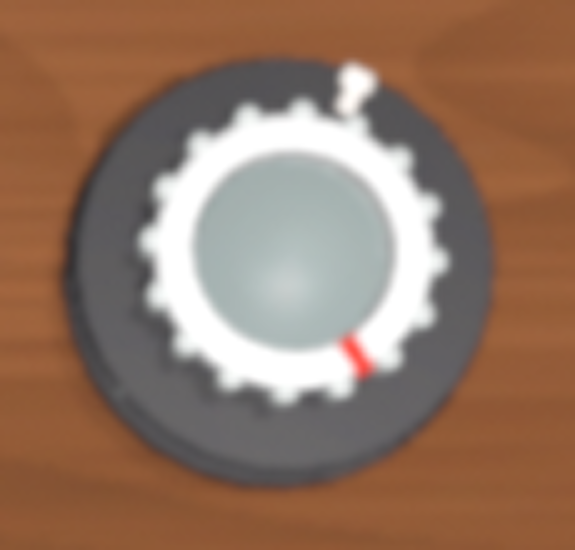

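View pics/sidez.png

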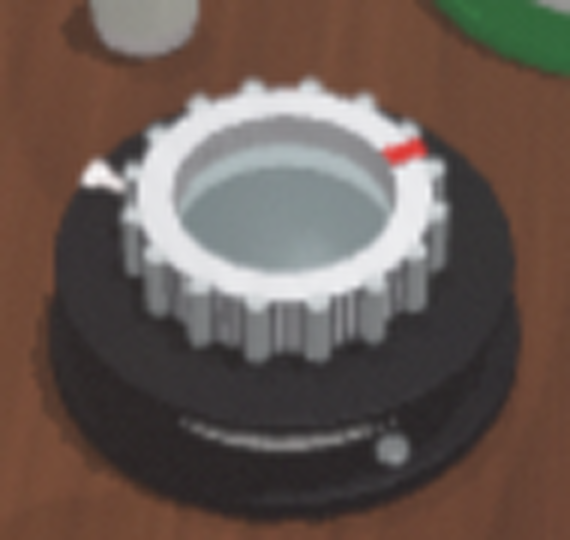

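Run:
```python
from h import *
from scipy.spatial.transform import Rotation as Ro
f=grab("top");im=f["frame"]
hsv=cv2.cvtColor(im,cv2.COLOR_BGR2HSV).astype(int);S,V=hsv[...,1],hsv[...,2]
print(hsv[240,374],hsv[240,395],hsv[200+30,420-15])
m=((V>215)&(S<40)).astype(np.uint8)
m[:190]=0;m[300:]=0;m[:,:315]=0;m[:,430:]=0
cs,hi=cv2.findContours(m,cv2.RETR_CCOMP,cv2.CHAIN_APPROX_NONE)
def fitc(P):
    A=np.c_[2*P,np.ones(len(P))];s=np.linalg.lstsq(A,(P**2).sum(1),rcond=None)[0];return s[:2],np.sqrt(s[2]+s[:2]@s[:2])
for c,h in zip(cs,hi[0]):
    a=cv2.contourArea(c)
    if a<30: continue
    P=np.array([onz(f,u,v,72)[:2] for u,v in c[:,0]])
    print(a,h[3],fitc(P))
# hole via glass: low-V inside
red=((hsv[...,0]<8)|(hsv[...,0]>172))&(S>130)&(V>120)
red[:190]=0;red[300:]=0;red[:,:315]=0;red[:,430:]=0
ys,xs=np.nonzero(red);print("red",len(xs),xs.mean(),ys.mean(),onz(f,xs.mean(),ys.mean(),72))
# flange
dk=((V<110)&(S<60)).astype(np.uint8);dk[:190]=0;dk[300:]=0;dk[:,:315]=0;dk[:,430:]=0
c=max(cv2.findContours(dk,cv2.RETR_EXTERNAL,cv2.CHAIN_APPROX_NONE)[0],key=cv2.contourArea);h=cv2.convexHull(c)[:,0]
P=np.array([onz(f,u,v,45)[:2] for u,v in h]);print("flange",fitc(P),P[:,0].max(),P[:,0].min(),P[:,1].max(),P[:,1].min())
w,x,y,z=telemetry.sense()["eef_rot"];print(Ro.from_quat([x,y,z,w]).as_matrix().round(3))
```

```text
[ 88  16 193] [  0   0 255] [165   6  91]
995.0 -1 (array([ 566.29365441, -104.11075468]), np.float64(43.861806607912555))
red 16 386.125 261.0625 [ 528.99077994 -125.53449725   72.        ]
flange (array([ 563.66798119, -101.73750506]), np.float64(76.27711094616191)) 640.0946676378079 487.49744982956963 -25.756641463958527 -177.39344409632847
[[-0.     0.325  0.946]
 [-0.001  0.946 -0.325]
 [-1.    -0.001 -0.   ]]
```

```bash
R='{"dp":[0,-564,497],"yaw":1.4,"jaw":-1}'; python3 -m jog '[{"dp":[0,-45,40],"yaw":0.11,"jaw":-1},{"dp":[0,-564,497],"yaw":1.4,"jaw":-1},{"dp":[0,-564,497],"yaw":1.4,"jaw":-1},{"dp":[0,-564,497],"yaw":1.4,"jaw":-1},{"dp":[0,-564,497],"yaw":1.4,"jaw":-1},{"dp":[0,-564,497],"yaw":1.4,"jaw":-1},{"dp":[0,-564,497],"yaw":1.4,"jaw":-1},{"dp":[0,-564,497],"yaw":1.4,"jaw":-1},{"dp":[0,-564,497],"yaw":1.4,"jaw":-1},{"dp":[0,-564,497],"yaw":1.4,"jaw":-1},{"dp":[0,-564,497],"yaw":1.4,"jaw":-1},{"dp":[0,-564,497],"yaw":1.4,"jaw":-1}]' 30
cat >> h.py <<'E'
from scipy.spatial.transform import Rotation as Ro
def pose():
    s=telemetry.sense();w,x,y,z=s["eef_rot"];R=Ro.from_quat([x,y,z,w]).as_matrix()
    psi=np.arctan2(R[1,1],R[0,1]);return s,R,psi
def goto(X,psi_deg):
    s,R,psi=pose();d=R.T@(np.array(X)-s["eef_pos"])
    dy=(np.degrees(psi)-psi_deg)
    print("t",round(s["time"],2),"pos",s["eef_pos"].round(1),"psi",np.degrees(psi).round(1),"q",s["q"].round(2),"F",s["wrist_force"].round(1),"gap",round(s["finger_gap"],2));print("dp",d.round(1),"yaw",np.radians(dy).round(3))
E
python3 -c "
from h import *
goto([490,-105,231],-150)"
```

```text
time: 1.25
eef_pos: [394.2, 127.0, 231.6]
eef_rot: [0.457, 0.54, 0.457, -0.539]
wrist_force: [1.0, -0.1, 0.5]
finger_gap: -0.001
t 1.25 pos [394.2 127.  231.6] psi -9.4 q [0.04 0.24 1.93 0.   0.97 0.21] F [ 1.  -0.1  0.5] gap -0.0
dp [  0.6 132.6 213.2] yaw 2.453
```

```bash
python3 -m jog '[{"dp":[0,132.6,213.2],"yaw":1.45,"jaw":-1},{"dp":[0,132.6,213.2],"yaw":1.45,"jaw":-1},{"dp":[0,132.6,213.2],"yaw":1.45,"jaw":-1},{"dp":[0,132.6,213.2],"yaw":1.45,"jaw":-1},{"dp":[0,132.6,213.2],"yaw":1.45,"jaw":-1},{"dp":[0,132.6,213.2],"yaw":1.45,"jaw":-1},{"dp":[0,132.6,213.2],"yaw":1.45,"jaw":-1},{"dp":[0,132.6,213.2],"yaw":1.45,"jaw":-1},{"dp":[0,132.6,213.2],"yaw":1.45,"jaw":-1},{"dp":[0,132.6,213.2],"yaw":1.45,"jaw":-1},{"dp":[0,132.6,213.2],"yaw":1.45,"jaw":-1},{"dp":[0,132.6,213.2],"yaw":1.45,"jaw":-1}]' 30
python3 - <<'E'
from h import *
goto([490,-105,130],-150)
for n in("top","side"):
    f=grab(n);cv2.imwrite(f"pics/{n}1.png",f["frame"])
E
```

```text
time: 2.25
eef_pos: [490.7, -102.7, 231.3]
eef_rot: [0.016, -0.707, 0.016, 0.707]
wrist_force: [0.2, -0.7, -1.2]
finger_gap: 0.0
t 2.25 pos [ 490.7 -102.7  231.3] psi -92.6 q [-0.43  0.36  1.74  0.    1.04  1.19] F [ 0.2 -0.7 -1.2] gap 0.0
dp [101.3   2.3   0.6] yaw 1.002
```

View pics/side1.png

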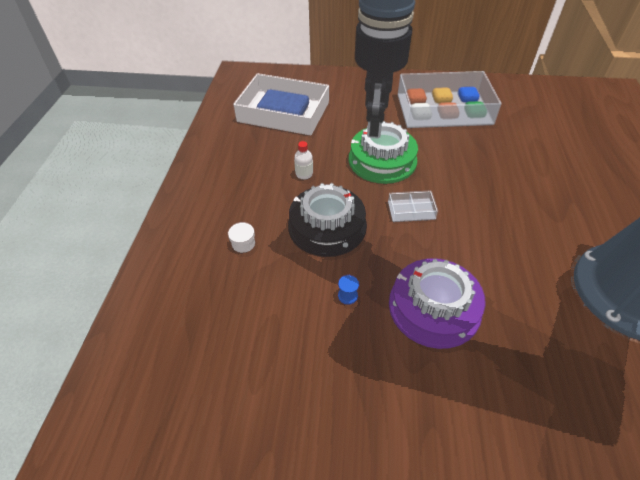

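View pics/top1.png

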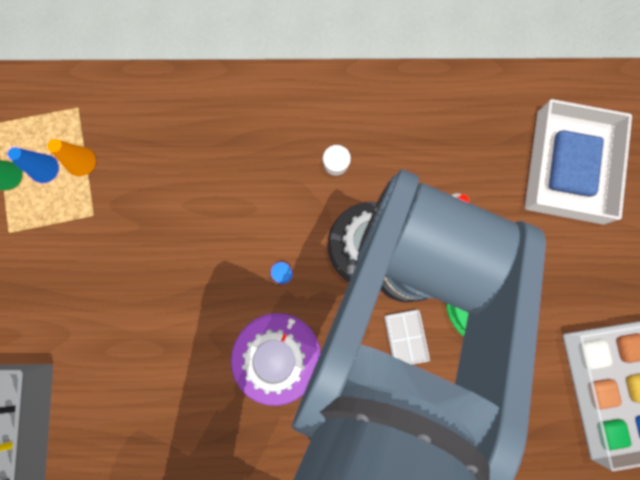

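```bash
python3 - <<'E'
import cv2
f=cv2.imread("pics/side1.png")
cv2.imwrite("pics/s1z.png",cv2.resize(f[50:150,330:430],None,fx=6,fy=6,interpolation=cv2.INTER_CUBIC))
E
python3 -c "
from h import *
f=grab('side');print(proj(f,pose()[0]['eef_pos']), proj(f,pose()[0]['eef_pos']+[11,0,0]), proj(f,pose()[0]['eef_pos']+[-11,0,0]))"
```

```text
(np.float64(373.4690659623051), np.float64(134.5066483988219)) (np.float64(366.7352440143394), np.float64(134.13350158667126)) (np.float64(380.2174571771236), np.float64(134.87995868864647))
```

View pics/s1z.png

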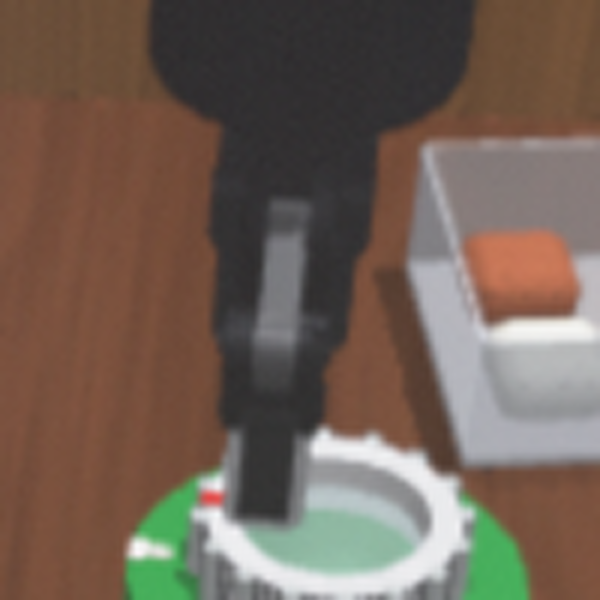

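```bash
python3 -m jog '[{"dp":[60,0,0],"yaw":0.92,"jaw":-1},{"dp":[60,0,0],"yaw":0.92,"jaw":-1},{"dp":[60,0,0],"yaw":0.92,"jaw":-1},{"dp":[60,0,0],"yaw":0.92,"jaw":-1},{"dp":[60,0,0],"yaw":0.92,"jaw":-1},{"dp":[60,0,0],"yaw":0.92,"jaw":-1},{"dp":[60,0,0],"yaw":0.92,"jaw":-1},{"dp":[60,0,0],"yaw":0.92,"jaw":-1},{"dp":[60,0,0],"yaw":0.92,"jaw":-1}]' 30
python3 - <<'E'
from h import *
s,R,psi=pose();print(s["eef_pos"],np.degrees(psi),s["q"].round(2))
f=grab("side");p=s["eef_pos"]
u,v=proj(f,p);u,v=int(u),int(v)
z=f["frame"][v-70:v+30,u-50:u+50]
z=cv2.resize(z,None,fx=6,fy=6,interpolation=cv2.INTER_CUBIC)
for a,b,c in((0,0,(0,255,0)),(14.5,11,(0,0,255)),(14.5,-11,(0,0,255)),(-14.5,11,(255,0,0)),(-14.5,-11,(255,0,0))):
    q=proj(f,p+R@[0,a,b]);cv2.circle(z,(int((q[0]-u+50)*6),int((q[1]-v+70)*6)),3,c,-1)
cv2.imwrite("pics/s2z.png",z)
E
```

```text
time: 3.15
eef_pos: [490.8, -102.6, 171.3]
eef_rot: [-0.326, 0.628, -0.326, -0.628]
wrist_force: [0.3, -0.2, -0.3]
finger_gap: 0.001
[ 490.82675138 -102.63465686  171.30811879] -144.88637138458705 [-0.43  0.45  1.8  -0.    0.89  2.1 ]
```

View pics/s2z.png

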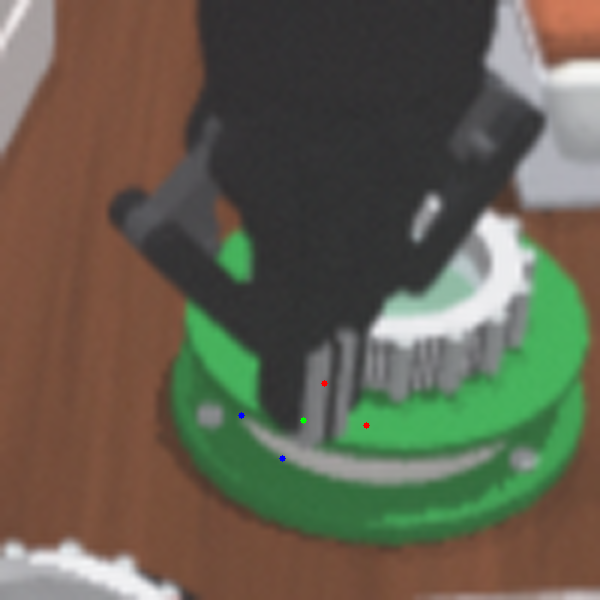

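```bash
cat >> h.py <<'E'
C=np.array([566,-104.8,72.])
HY=7.;
def tcp_for(alpha,r,psi,cy,cz,z):
    # alpha,psi deg ; corner at tool(cy,cz)
    a=np.radians(alpha);p=np.radians(psi)
    y=np.array([np.cos(p),np.sin(p)]);zz=np.array([np.sin(p),-np.cos(p)])
    P=C[:2]+r*np.array([np.cos(a),np.sin(a)])-cy*y-cz*zz
    return [*P,z]
E
python3 - <<'E'
from h import *
f=grab("side");im=f["frame"];hsv=cv2.cvtColor(im,cv2.COLOR_BGR2HSV).astype(int);H,S,V=hsv[...,0],hsv[...,1],hsv[...,2]
red=((H<8)|(H>172))&(S>110)&(V>110);B=np.zeros_like(red);B[185:225,295:375]=1;red&=B
ys,xs=np.nonzero(red);print(len(xs),xs.mean(),ys.mean(),onz(f,xs.mean(),ys.mean(),72))
print("pointer", onz(f,280+103/6,170+178/6,45))
# hole of ring from zoom: ellipse edges left 173,right397,top115,bottom 272 in sidez
print("hole ctr",onz(f,280+285/6,170+193/6,72))
P=np.array([onz(f,280+u/6,170+v/6,72)[:2] for u,v in((173,200),(397,190),(288,114),(288,272))]);print(P, cv2.minEnclosingCircle(P.astype(np.float32)))
s,R,psi=pose()
for r,z in((64,171),(64,58),(50,58)):
    t=tcp_for(187,r,-145,-7,-11,z);print(r,np.round(t,1));goto(t,-145)
E
```

```text
17 347.4117647058824 194.64705882352942 [ 529.04673897 -123.6371499    72.        ]
pointer [ 629.69165324 -127.79890482   45.        ]
hole ctr [565.70875533 -99.4191569   72.        ]
[[ 600.97773823  -92.92713181]
 [ 530.17369835 -104.12527305]
 [ 568.1468564  -135.99475849]
 [ 561.53868512  -64.9265638 ]] ((565.83837890625, -100.18760681152344), 35.8815803527832)
64 [ 490.4 -107.6  171. ]
t 3.25 pos [ 490.8 -102.6  171.4] psi -144.8 q [-0.43  0.45  1.8  -0.    0.89  2.1 ] F [-0.7 -0.4  0.3] gap -0.0
dp [ 0.4  3.2 -3.8] yaw 0.003
64 [ 490.4 -107.6   58. ]
t 3.25 pos [ 490.8 -102.6  171.4] psi -144.8 q [-0.43  0.45  1.8  -0.    0.89  2.1 ] F [-0.7 -0.4  0.3] gap -0.0
dp [113.4   3.2  -3.8] yaw 0.003
50 [ 504.3 -105.9   58. ]
t 3.25 pos [ 490.8 -102.6  171.4] psi -144.8 q [-0.43  0.45  1.8  -0.    0.89  2.1 ] F [-0.7 -0.4  0.3] gap -0.0
dp [113.4  -9.1 -10.4] yaw 0.003
```

```bash
sed -i 's/C=np.array(\[566,-104.8/C=np.array([566,-103/' h.py
python3 -m jog '[{"dp":[38,2.2,-2.3],"yaw":0,"jaw":-1},{"dp":[76,2.2,-2.3],"yaw":0,"jaw":-1},{"dp":[113.4,2.2,-2.3],"yaw":0,"jaw":-1},{"dp":[113.4,2.2,-2.3],"yaw":0,"jaw":-1},{"dp":[113.4,2.2,-2.3],"yaw":0,"jaw":-1}]' 30
python3 - <<'E'
from h import *
goto(tcp_for(188,50,-145,-7,-11,58),-145)
f=grab("side");s,R,psi=pose();p=s["eef_pos"]
z=f["frame"][150:260,280:400];z=cv2.resize(z,None,fx=6,fy=6,interpolation=cv2.INTER_CUBIC)
for a,b,c in((0,0,(0,255,0)),(-7,-11,(0,0,255)),(-7,11,(255,0,0))):
    q=proj(f,p+R@[0,a,b]);cv2.circle(z,(int((q[0]-280)*6),int((q[1]-150)*6)),3,c,-1)
cv2.imwrite("pics/s3z.png",z)
E
```

```text
time: 3.67
eef_pos: [488.7, -105.1, 56.1]
eef_rot: [0.326, -0.625, 0.326, 0.63]
wrist_force: [0.9, -0.2, 1.0]
finger_gap: 0.001
t 3.67 pos [ 488.7 -105.1   56.1] psi -144.9 q [-0.44  0.66  1.88 -0.    0.61  2.09] F [ 0.9 -0.2  1. ] gap 0.0
dp [ -2.  -12.9  -9. ] yaw 0.002
```

View pics/s3z.png

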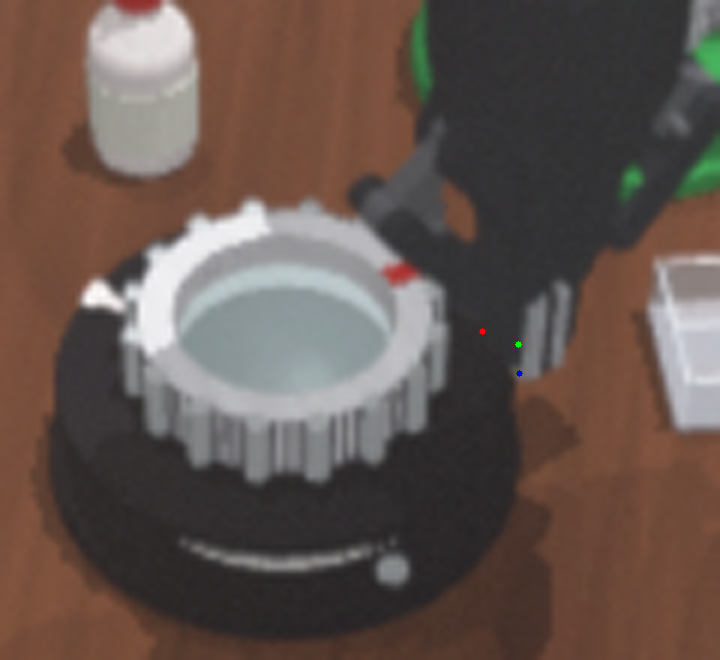

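```bash
python3 -m jog '[{"dp":[-1,-4.3,-3],"yaw":0,"jaw":-1},{"dp":[-1,-8.6,-6],"yaw":0,"jaw":-1},{"dp":[-1,-12.9,-9],"yaw":0,"jaw":-1},{"dp":[-1,-12.9,-9],"yaw":0,"jaw":-1}]' 30
python3 - <<'E'
from h import *
goto(tcp_for(188,50,-145,-7,-11,57),-145)
f=grab("side");s,R,psi=pose();p=s["eef_pos"]
z=f["frame"][150:260,280:400];z=cv2.resize(z,None,fx=6,fy=6,interpolation=cv2.INTER_CUBIC)
cv2.imwrite("pics/s4z.png",z)
c=R.T@(np.r_[C[:2],p[2]]-p);print("c",c)
for ph in np.arange(1,13)*5:
    # anticlockwise ph => yaw -ph ; rotation about tool x
    A=Ro.from_rotvec([-np.radians(ph),0,0]).as_matrix();print(ph,(c-A@c).round(1),round(-np.radians(ph),3))
E
```

```text
time: 4.05
eef_pos: [503.6, -105.1, 61.3]
eef_rot: [0.325, -0.626, 0.326, 0.63]
wrist_force: [-8.5, -2.1, 8.1]
finger_gap: -0.0
t 4.05 pos [ 503.6 -105.1   61.3] psi -144.8 q [-0.42  0.66  1.84 -0.    0.65  2.11] F [-8.5 -2.1  8.1] gap -0.0
dp [ 4.3 -0.8 -0.4] yaw 0.003
c [ -0.30112616 -52.25862917 -34.21602078]
5 [ 0.   2.8 -4.7] -0.087
10 [ 0.   5.1 -9.6] -0.175
15 [  0.    7.1 -14.7] -0.262
20 [ -0.    8.6 -19.9] -0.349
25 [  0.    9.6 -25.3] -0.436
30 [  0.   10.1 -30.7] -0.524
35 [  0.   10.2 -36.2] -0.611
40 [  0.    9.8 -41.6] -0.698
45 [  0.    8.9 -47. ] -0.785
50 [  0.    7.5 -52.3] -0.873
55 [  0.    5.7 -57.4] -0.96
60 [  0.    3.5 -62.4] -1.047
```

View pics/s4z.png

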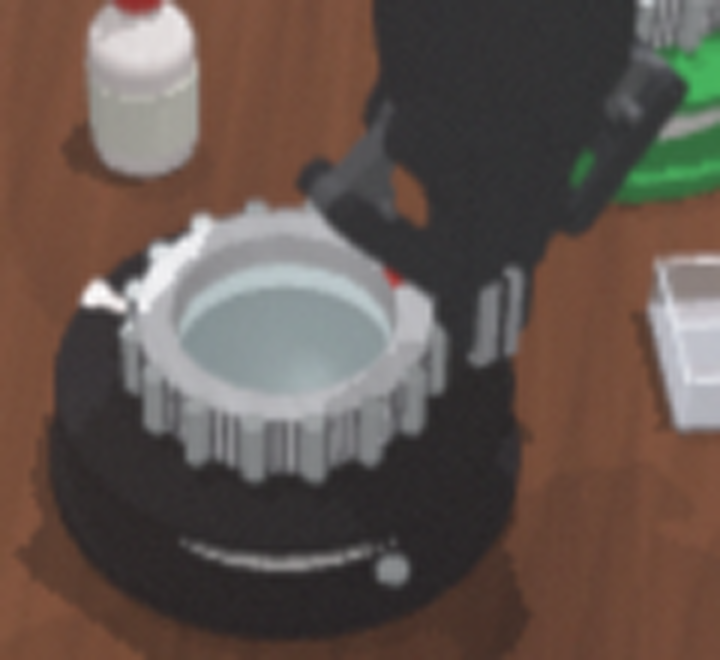

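```bash
python3 -m jog '[{"dp":[-5,9,6],"yaw":0,"jaw":-1},{"dp":[-20,18,12],"yaw":0,"jaw":-1},{"dp":[-60,18,12],"yaw":0,"jaw":-1},{"dp":[-60,18,12],"yaw":0,"jaw":-1}]' 30
python3 - <<'E'
from h import *
goto(tcp_for(98,66,-145,7,-11,125),-145)
f=grab("top")
z=f["frame"][190:300,315:430];cv2.imwrite("pics/t5z.png",cv2.resize(z,None,fx=5,fy=5,interpolation=cv2.INTER_CUBIC))
f=grab("side")
z=f["frame"][150:260,280:400];z=cv2.resize(z,None,fx=6,fy=6,interpolation=cv2.INTER_CUBIC)
cv2.imwrite("pics/s5z.png",z)
hsv=cv2.cvtColor(f["frame"],cv2.COLOR_BGR2HSV).astype(int);H,S,V=hsv[...,0],hsv[...,1],hsv[...,2]
red=((H<8)|(H>172))&(S>110)&(V>80);B=np.zeros_like(red);B[185:225,295:375]=1;red&=B
ys,xs=np.nonzero(red);print(len(xs),xs.mean(),ys.mean(),onz(f,xs.mean(),ys.mean(),72))
E
```

```text
time: 4.43
eef_pos: [488.0, -107.9, 125.5]
eef_rot: [-0.327, 0.632, -0.326, -0.622]
wrist_force: [1.3, -1.6, 0.1]
finger_gap: -0.0
t 4.43 pos [ 488.  -107.9  125.5] psi -144.9 q [-0.44  0.52  1.85  0.    0.75  2.09] F [ 1.3 -1.6  0.1] gap -0.0
dp [   0.9 -103.6   29. ] yaw 0.001
14 347.5 195.0 [ 528.81215843 -122.6700477    72.        ]
```

View pics/s5z.png

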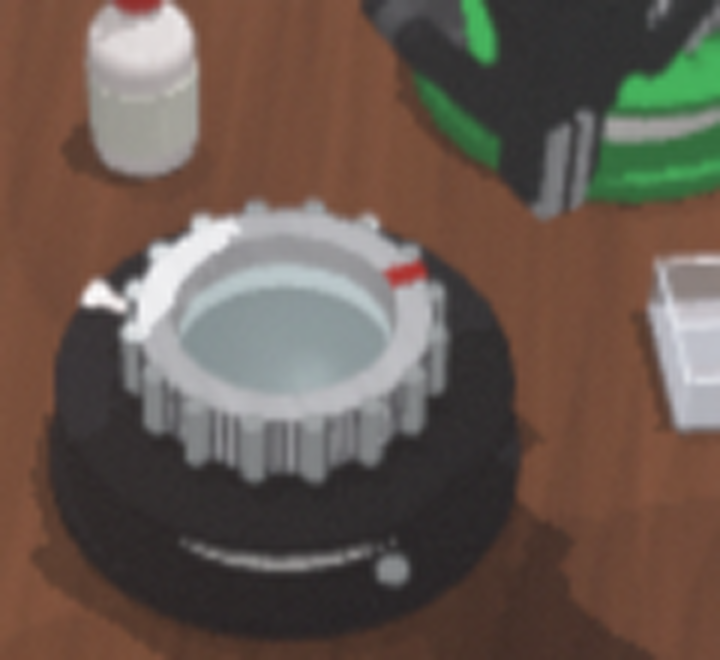

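```bash
python3 -m jog '[{"dp":[0,-35,10],"yaw":0,"jaw":-1},{"dp":[0,-70,20],"yaw":0,"jaw":-1},{"dp":[0,-103.6,29],"yaw":0,"jaw":-1},{"dp":[0,-103.6,29],"yaw":0,"jaw":-1},{"dp":[35,-103.6,29],"yaw":0,"jaw":-1},{"dp":[67,-103.6,29],"yaw":0,"jaw":-1},{"dp":[67,-103.6,29],"yaw":0,"jaw":-1},{"dp":[67,-103.6,29],"yaw":0,"jaw":-1}]' 30
python3 - <<'E'
from h import *
goto(tcp_for(96,50,-145,7,-11,57),-145)
goto(tcp_for(96,54,-145,7,-11,57),-145)
f=grab("side");s,R,psi=pose();p=s["eef_pos"]
print(proj(f,[*(C[:2]+50*np.array([np.cos(np.radians(96)),np.sin(np.radians(96))])),72]))
z=f["frame"][150:260,280:400];z=cv2.resize(z,None,fx=6,fy=6,interpolation=cv2.INTER_CUBIC)
for a,b,c in((0,0,(0,255,0)),(7,-11,(0,0,255)),(-7,11,(255,0,0)),(7,11,(255,0,0))):
    q=proj(f,p+R@[0,a,b]);cv2.circle(z,(int((q[0]-280)*6),int((q[1]-150)*6)),3,c,-1)
cv2.imwrite("pics/s6z.png",z)
E
```

```text
time: 5.2
eef_pos: [550.8, -22.7, 50.4]
eef_rot: [0.326, -0.626, 0.327, 0.629]
wrist_force: [0.8, 0.4, -0.4]
finger_gap: -0.002
t 5.2 pos [550.8 -22.7  50.4] psi -144.9 q [-0.24  0.7   1.75  0.    0.69  2.29] F [ 0.8  0.4 -0.4] gap -0.0
dp [ -6.6   2.4 -19.7] yaw 0.001
t 5.2 pos [550.8 -22.7  50.4] psi -144.9 q [-0.24  0.7   1.75  0.    0.69  2.29] F [ 0.8  0.4 -0.4] gap -0.0
dp [ -6.6   0.5 -16.2] yaw 0.001
(np.float64(327.82873137570374), np.float64(219.91843897253594))
```

View pics/s6z.png

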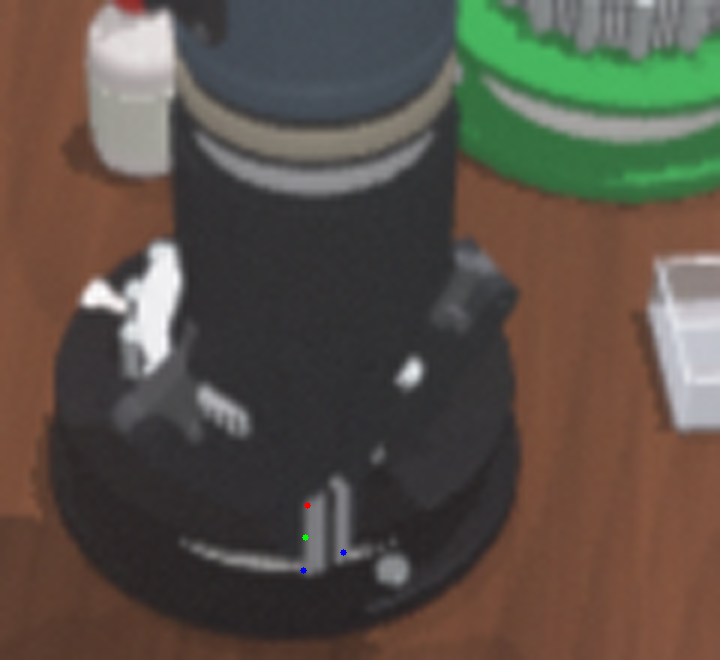

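```bash
python3 -m jog '[{"dp":[-7,0,-5],"yaw":0,"jaw":-1},{"dp":[-7,0.3,-11],"yaw":0,"jaw":-1},{"dp":[-7,0.6,-16],"yaw":0,"jaw":-1},{"dp":[-7,1.6,-18],"yaw":0,"jaw":-1},{"dp":[-7,2.4,-19.7],"yaw":0,"jaw":-1},{"dp":[-7,2.4,-19.7],"yaw":0,"jaw":-1}]' 30
python3 - <<'E'
from h import *
goto(tcp_for(96,50,-145,7,-11,57),-145)
s,R,psi=pose();p=s["eef_pos"]
c=R.T@(np.r_[C[:2],p[2]]-p);print("c",c)
for ph in np.arange(1,13)*5:
    A=Ro.from_rotvec([-np.radians(ph),0,0]).as_matrix();print(ph,(c-A@c).round(1),round(-np.radians(ph),3))
E
```

```text
time: 5.75
eef_pos: [562.7, -41.1, 59.6]
eef_rot: [-0.327, 0.628, -0.326, -0.626]
wrist_force: [1.2, 0.1, 1.0]
finger_gap: -0.002
t 5.75 pos [562.7 -41.1  59.6] psi -145.0 q [-0.27  0.7   1.72  0.    0.72  2.26] F [1.2 0.1 1. ] gap -0.0
dp [2.6 1.6 2.1] yaw -0.0
c [ 1.51786997e-02  3.27680068e+01 -5.26503996e+01]
5 [-0.   4.7  2.7] -0.087
10 [0.  9.6 4.9] -0.175
15 [ 0.  14.7  6.7] -0.262
20 [ 0. 20.  8.] -0.349
25 [ 0.  25.3  8.9] -0.436
30 [ 0.  30.7  9.3] -0.524
35 [ 0.  36.1  9.3] -0.611
40 [ 0.  41.5  8.7] -0.698
45 [ 0.  46.8  7.7] -0.785
50 [ 0.  52.   6.3] -0.873
55 [ 0.  57.1  4.4] -0.96
60 [ 0.  62.   2.1] -1.047
```

```bash
python3 -m jog '[{"dp":[2,0,0],"yaw":0,"jaw":-1},{"dp":[2,0,0],"yaw":0,"jaw":-1}]' 30
python3 - <<'E'
from h import *
goto(tcp_for(96,50,-145,7,-11,57),-145)
E
```

```text
time: 5.92
eef_pos: [562.2, -40.4, 56.9]
eef_rot: [-0.326, 0.628, -0.326, -0.627]
wrist_force: [1.4, 1.9, 0.6]
finger_gap: 0.002
t 5.92 pos [562.2 -40.4  56.9] psi -145.0 q [-0.27  0.7   1.72  0.    0.72  2.26] F [1.4 1.9 0.6] gap 0.0
dp [-0.1  1.5  1.2] yaw 0.001
```

```bash
cat >> h.py <<'E'
def orb(c,step,n=12):
    c=np.array([0,*c])
    for i in range(1,n+1):
        a=np.radians(step*i);A=Ro.from_rotvec([-a,0,0]).as_matrix();print(i*step,(c-A@c).round(1)[1:],round(-a,3))
def look(name,side=True):
    s,R,psi=pose()
    f=grab("side");z=f["frame"][150:260,280:400];cv2.imwrite(f"pics/{name}s.png",cv2.resize(z,None,fx=5,fy=5,interpolation=cv2.INTER_CUBIC))
E
python3 -c "
from h import *
orb((32.5,-54),4)"
```

```text
4 [3.8 2.1] -0.07
8 [7.8 4. ] -0.14
12 [11.9  5.6] -0.209
16 [16.1  6.9] -0.279
20 [20.4  7.9] -0.349
24 [24.8  8.6] -0.419
28 [29.2  8.9] -0.489
32 [33.6  9. ] -0.559
36 [37.9  8.8] -0.628
40 [42.3  8.3] -0.698
44 [46.6  7.4] -0.768
48 [50.9  6.3] -0.838
```

```bash
python3 -m jog '[{"dp":[0,3.8,2.1],"yaw":-0.07,"jaw":-1},{"dp":[0,7.8,4.0],"yaw":-0.14,"jaw":-1},{"dp":[0,11.9,5.6],"yaw":-0.209,"jaw":-1},{"dp":[0,16.1,6.9],"yaw":-0.279,"jaw":-1},{"dp":[0,20.4,7.9],"yaw":-0.349,"jaw":-1},{"dp":[0,24.8,8.6],"yaw":-0.419,"jaw":-1},{"dp":[0,29.2,8.9],"yaw":-0.489,"jaw":-1},{"dp":[0,33.6,9.0],"yaw":-0.559,"jaw":-1},{"dp":[0,37.9,8.8],"yaw":-0.628,"jaw":-1},{"dp":[0,42.3,8.3],"yaw":-0.698,"jaw":-1},{"dp":[0,46.6,7.4],"yaw":-0.768,"jaw":-1},{"dp":[0,50.9,6.3],"yaw":-0.838,"jaw":-1}]' 30
python3 - <<'E'
from h import *
goto(tcp_for(96+48,50,-145+48,7,-11,57),-145+48)
look("a7")
E
```

```text
time: 6.92
eef_pos: [515.9, -63.8, 56.5]
eef_rot: [0.042, -0.705, 0.041, 0.706]
wrist_force: [0.5, 3.0, 0.2]
finger_gap: -0.002
t 6.92 pos [515.9 -63.8  56.5] psi -96.7 q [-0.34  0.67  1.83  0.    0.64  1.35] F [0.5 3.  0.2] gap -0.0
dp [-0.5  1.5  0.2] yaw 0.005
```

View pics/a7s.png

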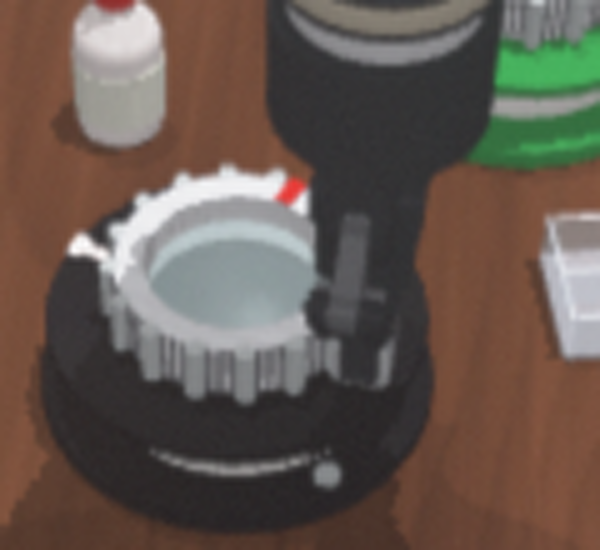

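```bash
python3 -m jog '[{"dp":[0,3.8,2.1],"yaw":-0.07,"jaw":-1},{"dp":[0,7.8,4.0],"yaw":-0.14,"jaw":-1},{"dp":[0,11.9,5.6],"yaw":-0.209,"jaw":-1},{"dp":[0,16.1,6.9],"yaw":-0.279,"jaw":-1},{"dp":[0,20.4,7.9],"yaw":-0.349,"jaw":-1},{"dp":[0,24.8,8.6],"yaw":-0.419,"jaw":-1},{"dp":[0,29.2,8.9],"yaw":-0.489,"jaw":-1},{"dp":[0,33.6,9.0],"yaw":-0.559,"jaw":-1},{"dp":[0,37.9,8.8],"yaw":-0.628,"jaw":-1},{"dp":[0,42.3,8.3],"yaw":-0.698,"jaw":-1},{"dp":[0,46.6,7.4],"yaw":-0.768,"jaw":-1},{"dp":[0,50.9,6.3],"yaw":-0.838,"jaw":-1}]' 30
python3 - <<'E'
from h import *
goto(tcp_for(96+96,50,-145+96,7,-11,57),-145+96)
look("a8")
E
```

```text
time: 7.97
eef_pos: [502.4, -113.6, 56.4]
eef_rot: [-0.248, -0.661, -0.25, 0.663]
wrist_force: [-1.4, 0.6, -0.2]
finger_gap: -0.004
t 7.97 pos [ 502.4 -113.6   56.4] psi -48.8 q [-0.44  0.67  1.84 -0.    0.64  0.41] F [-1.4  0.6 -0.2] gap -0.0
dp [-0.6  2.5 -0.2] yaw 0.004
```

View pics/a8s.png

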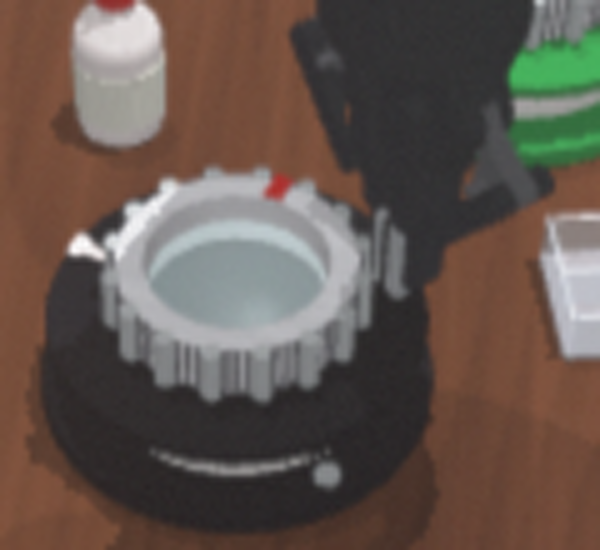

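```bash
sed -i 's/C=np.array(\[566,-103/C=np.array([566,-102/' h.py
cat >> h.py <<'E'
def mark(n="side"):
    f=grab(n);hsv=cv2.cvtColor(f["frame"],cv2.COLOR_BGR2HSV).astype(int);H,S,V=hsv[...,0],hsv[...,1],hsv[...,2]
    red=((H<8)|(H>172))&(S>110)&(V>80)
    u,v=proj(f,C);yy,xx=np.mgrid[:480,:640];red&=np.hypot(xx-u,yy-v)<34
    ys,xs=np.nonzero(red)
    if len(xs)<4: print("no mark",len(xs));return
    X=onz(f,xs.mean(),ys.mean(),72)
    # camera-specific center
    cc=dict(side=np.array([565.8,-100.2]),top=np.array([565.8,-105.]))[n]
    d=X[:2]-cc;a=np.degrees(np.arctan2(d[1],d[0]))%360
    print(n,"mark",len(xs),xs.mean().round(1),ys.mean().round(1),"r",np.hypot(*d).round(1),"az",a.round(1),"ring(ptr-22.6)",((a+22.6)%360).round(1),"valley mod22.5",(a%22.5).round(1))
E
python3 - <<'E'
from h import *
mark("side");mark("top")
s,R,psi=pose();p=s["eef_pos"];k=(p+R@[0,7,-11]);d=k-C;print("corner r",np.hypot(d[0],d[1]),"az",np.degrees(np.arctan2(d[1],d[0]))%360)
E
```

```text
side mark 20 335.6 186.4 r 46.4 az 255.1 ring(ptr-22.6) 277.7 valley mod22.5 7.6
no mark 0
corner r 51.23174519499219 az 191.58371368374716
```

Run:
```python
from h import *
goto(tcp_for(186,53,-50,7,-11,57),-50)
goto(tcp_for(188,48.5,-50,7,-11,57),-50)
```

```text
t 8.12 pos [ 502.9 -114.2   56.4] psi -49.1 q [-0.44  0.67  1.84 -0.    0.64  0.42] F [-2.2 -2.  -0.1] gap -0.01
dp [-0.6 -5.4 -1.3] yaw 0.016
t 8.12 pos [ 502.9 -114.2   56.4] psi -49.1 q [-0.44  0.67  1.84 -0.    0.64  0.42] F [-2.2 -2.  -0.1] gap -0.01
dp [-0.6 -1.4 -4.1] yaw 0.016
```

```bash
python3 -m jog '[{"dp":[0,-4,-1],"yaw":0,"jaw":-1},{"dp":[0,-4,-2],"yaw":0,"jaw":-1},{"dp":[0,-2,-4],"yaw":0,"jaw":-1},{"dp":[0,-1.4,-4.5],"yaw":0,"jaw":-1},{"dp":[0,-1.4,-4.5],"yaw":0,"jaw":-1}]' 30
python3 - <<'E'
from h import *
goto(tcp_for(188,48.5,-49,7,-11,57),-49)
s,R,psi=pose();p=s["eef_pos"];c=R.T@(np.r_[C[:2],p[2]]-p);print("c",c)
orb(c[1:],4)
E
```

```text
time: 8.53
eef_pos: [502.6, -109.0, 56.4]
eef_rot: [-0.246, -0.659, -0.25, 0.665]
wrist_force: [-8.9, -2.7, 2.4]
finger_gap: -0.003
t 8.53 pos [ 502.6 -109.    56.4] psi -48.9 q [-0.43  0.67  1.84 -0.    0.65  0.43] F [-8.9 -2.7  2.4] gap -0.0
dp [-0.6  2.9 -0.8] yaw 0.002
c [ -0.55808553  36.36828189 -52.37049619]
4 [3.7 2.4] -0.07
8 [7.6 4.6] -0.14
12 [11.7  6.4] -0.209
16 [15.8  8. ] -0.279
20 [20.1  9.3] -0.349
24 [24.4 10.3] -0.419
28 [28.8 10.9] -0.489
32 [33.3 11.3] -0.559
36 [37.7 11.4] -0.628
40 [42.2 11.1] -0.698
44 [46.6 10.6] -0.768
48 [51.   9.7] -0.838
```

```bash
python3 -m jog '[{"dp":[0,3.7,2.4],"yaw":-0.07,"jaw":-1},{"dp":[0,7.6,4.6],"yaw":-0.14,"jaw":-1},{"dp":[0,11.7,6.4],"yaw":-0.209,"jaw":-1},{"dp":[0,15.8,8.0],"yaw":-0.279,"jaw":-1},{"dp":[0,20.1,9.3],"yaw":-0.349,"jaw":-1},{"dp":[0,24.4,10.3],"yaw":-0.419,"jaw":-1},{"dp":[0,28.8,10.9],"yaw":-0.489,"jaw":-1},{"dp":[0,33.3,11.3],"yaw":-0.559,"jaw":-1},{"dp":[0,37.7,11.4],"yaw":-0.628,"jaw":-1},{"dp":[0,42.2,11.1],"yaw":-0.698,"jaw":-1},{"dp":[0,46.6,10.6],"yaw":-0.768,"jaw":-1},{"dp":[0,51,9.7],"yaw":-0.838,"jaw":-1}]' 30
python3 - <<'E'
from h import *
goto(tcp_for(188+48,48.5,-1,7,-11,57),-1)
s,R,psi=pose();p=s["eef_pos"];k=(p+R@[0,7,-11]);d=k-C;print("corner r",np.hypot(d[0],d[1]),"az",np.degrees(np.arctan2(d[1],d[0]))%360)
mark();look("a9")
E
```

```text
time: 9.53
eef_pos: [530.5, -156.2, 56.5]
eef_rot: [-0.496, -0.501, -0.498, 0.504]
wrist_force: [-6.1, -7.5, -0.5]
finger_gap: 0.0
t 9.53 pos [ 530.5 -156.2   56.5] psi -0.7 q [-0.49  0.7   1.74 -0.01  0.71 -0.47] F [-6.1 -7.5 -0.5] gap 0.0
dp [-0.5  1.2 -3.1] yaw 0.006
corner r 51.719492414972905 az 236.7111391791654
side mark 20 317.4 186.5 r 47.5 az 300.3 ring(ptr-22.6) 322.9 valley mod22.5 7.8
```

View pics/a9s.png

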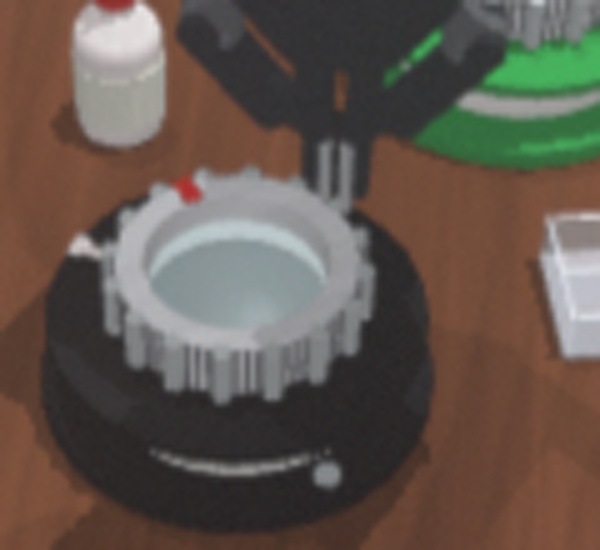

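```bash
sed -i 's/C=np.array(\[566,-102/C=np.array([565,-105/' h.py
python3 - <<'E'
from h import *
s,R,psi=pose();p=s["eef_pos"];c=R.T@(np.r_[C[:2],p[2]]-p);print("c",c)
k=(p+R@[0,7,-11]);d=k-C;print("corner r",np.hypot(d[0],d[1]),"az",np.degrees(np.arctan2(d[1],d[0]))%360, s["wrist_force"])
orb(c[1:],4)
E
```

```text
c [ -0.18412866  32.06686466 -52.39706484]
corner r 48.39521722196622 az 237.99176640103173 [-5.04567238 -7.36724671 -0.05776211]
4 [3.7 2.1] -0.07
8 [7.6 4. ] -0.14
12 [11.6  5.5] -0.209
16 [15.7  6.8] -0.279
20 [19.9  7.8] -0.349
24 [24.1  8.5] -0.419
28 [28.4  8.9] -0.489
32 [32.6  9. ] -0.559
36 [36.9  8.8] -0.628
40 [41.2  8.4] -0.698
44 [45.4  7.6] -0.768
48 [49.5  6.5] -0.838
```

```bash
python3 -m jog '[{"dp":[0,3.7,2.3],"yaw":-0.07,"jaw":-1},{"dp":[0,7.6,4.2],"yaw":-0.14,"jaw":-1},{"dp":[0,11.6,5.7],"yaw":-0.209,"jaw":-1},{"dp":[0,15.7,7.0],"yaw":-0.279,"jaw":-1},{"dp":[0,19.9,8.0],"yaw":-0.349,"jaw":-1},{"dp":[0,24.1,8.7],"yaw":-0.419,"jaw":-1},{"dp":[0,28.4,9.1],"yaw":-0.489,"jaw":-1},{"dp":[0,32.6,9.2],"yaw":-0.559,"jaw":-1},{"dp":[0,36.9,9.0],"yaw":-0.628,"jaw":-1},{"dp":[0,41.2,8.5],"yaw":-0.698,"jaw":-1},{"dp":[0,45.4,7.7],"yaw":-0.768,"jaw":-1},{"dp":[0,49.5,6.6],"yaw":-0.838,"jaw":-1}]' 30
python3 - <<'E'
from h import *
goto(tcp_for(238+48,48.5,47,7,-11,57),47)
s,R,psi=pose();p=s["eef_pos"];c=R.T@(np.r_[C[:2],p[2]]-p);print("c",c)
k=(p+R@[0,7,-11]);d=k-C;print("corner r",np.hypot(d[0],d[1]),"az",np.degrees(np.arctan2(d[1],d[0]))%360, s["wrist_force"])
mark();look("b1")
E
```

```text
time: 10.63
eef_pos: [584.7, -165.0, 57.7]
eef_rot: [0.661, 0.257, 0.656, -0.258]
wrist_force: [-0.3, -5.7, 0.1]
finger_gap: 0.002
t 10.63 pos [ 584.7 -165.    57.7] psi 47.3 q [-0.46  0.74  1.61 -0.    0.79 -1.28] F [-0.3 -5.7  0.1] gap 0.0
dp [ 0.7 -1.5 -2.8] yaw 0.005
c [ -0.38554367  30.72000233 -55.2110305 ]
corner r 50.17366298818956 az 289.07399824826797 [-0.33715368 -5.74118192  0.09115028]
side mark 15 305.3 197.5 r 44.6 az 349.9 ring(ptr-22.6) 12.5 valley mod22.5 12.4
```

View pics/b1s.png

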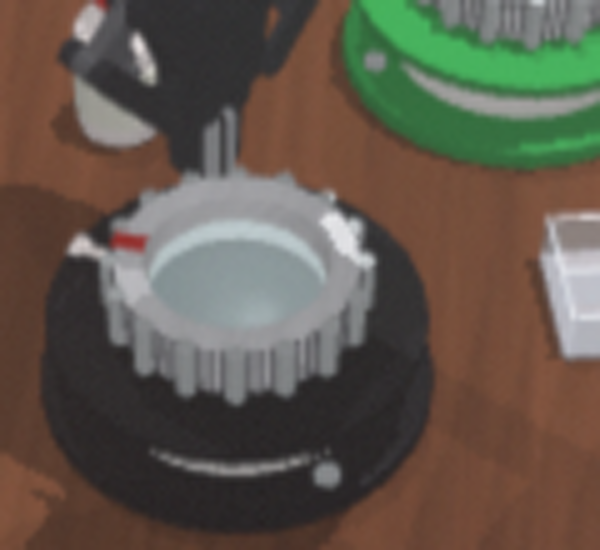

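```bash
sed -i 's/C=np.array(\[565,-105/C=np.array([565.3,-106/' h.py
python3 - <<'E'
from h import *
s,R,psi=pose();p=s["eef_pos"];c=R.T@(np.r_[C[:2],p[2]]-p);print("c",c)
orb(c[1:],4)
E
```

```text
c [ -0.39153354  29.33275792 -54.62982558]
4 [3.9 1.9] -0.07
8 [7.9 3.6] -0.14
12 [12.   4.9] -0.209
16 [16.2  6. ] -0.279
20 [20.5  6.7] -0.349
24 [24.8  7.2] -0.419
28 [29.1  7.4] -0.489
32 [33.4  7.2] -0.559
36 [37.7  6.8] -0.628
40 [42.   6.1] -0.698
44 [46.2  5. ] -0.768
48 [50.3  3.7] -0.838
```

```bash
python3 -m jog '[{"dp":[0,3.9,1.9],"yaw":-0.07,"jaw":-1},{"dp":[0,7.9,3.6],"yaw":-0.14,"jaw":-1},{"dp":[0,12,4.9],"yaw":-0.209,"jaw":-1},{"dp":[0,16.2,6],"yaw":-0.279,"jaw":-1},{"dp":[0,20.5,6.7],"yaw":-0.349,"jaw":-1},{"dp":[0,24.8,7.2],"yaw":-0.419,"jaw":-1},{"dp":[0,29.1,7.4],"yaw":-0.489,"jaw":-1},{"dp":[0,33.4,7.2],"yaw":-0.559,"jaw":-1},{"dp":[0,37.7,6.8],"yaw":-0.628,"jaw":-1},{"dp":[0,42,6.1],"yaw":-0.698,"jaw":-1},{"dp":[0,46.2,5],"yaw":-0.768,"jaw":-1},{"dp":[0,50.3,3.7],"yaw":-0.838,"jaw":-1}]' 30
python3 - <<'E'
from h import *
goto(tcp_for(289+48,48.5,95,7,-11,57),95)
s,R,psi=pose();p=s["eef_pos"];c=R.T@(np.r_[C[:2],p[2]]-p);print("c",c)
k=(p+R@[0,7,-11]);d=k-C;print("corner r",np.hypot(d[0],d[1]),"az",np.degrees(np.arctan2(d[1],d[0]))%360, s["wrist_force"])
mark();look("b2")
orb(c[1:],4,7)
E
```

```text
time: 11.73
eef_pos: [624.5, -130.3, 58.6]
eef_rot: [0.71, -0.034, 0.702, 0.03]
wrist_force: [4.7, -3.8, -0.0]
finger_gap: -0.008
t 11.73 pos [ 624.5 -130.3   58.6] psi 95.3 q [-0.38  0.76  1.53 -0.    0.84 -2.04] F [ 4.7 -3.8 -0. ] gap -0.01
dp [ 1.6 -0.4 -3. ] yaw 0.004
c [ -0.8063675   29.64602191 -56.69385634]
corner r 51.003863928980024 az 338.8916388349838 [ 4.74282678 -3.84302452 -0.01710331]
side mark 15 308.7 210.4 r 42.2 az 38.0 ring(ptr-22.6) 60.6 valley mod22.5 15.5
4 [4.  1.9] -0.07
8 [8.2 3.6] -0.14
12 [12.4  4.9] -0.209
16 [16.8  6. ] -0.279
20 [21.2  6.7] -0.349
24 [25.6  7.2] -0.419
28 [30.1  7.3] -0.489
```

View pics/b2s.png

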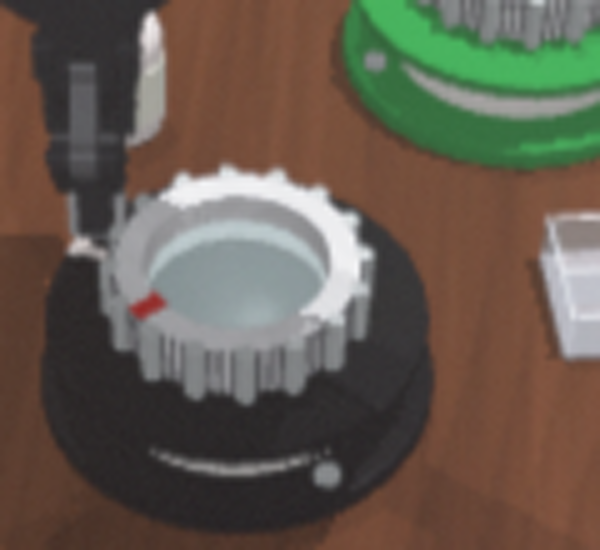

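```bash
sed -i 's/C=np.array(\[565.3,-106/C=np.array([566.5,-106/' h.py
python3 -m jog '[{"dp":[-1,3.9,1.9],"yaw":-0.07,"jaw":-1},{"dp":[1,8,3.5],"yaw":-0.14,"jaw":-1},{"dp":[1,12.1,4.8],"yaw":-0.209,"jaw":-1},{"dp":[1,16.4,5.9],"yaw":-0.279,"jaw":-1},{"dp":[1,20.8,6.6],"yaw":-0.349,"jaw":-1},{"dp":[1,25.1,7.1],"yaw":-0.419,"jaw":-1},{"dp":[1,29.5,7.1],"yaw":-0.489,"jaw":-1}]' 30
python3 - <<'E'
from h import *
goto(tcp_for(339+28,49,123,7,-11,57),123)
s,R,psi=pose();p=s["eef_pos"];c=R.T@(np.r_[C[:2],p[2]]-p);print("c",c)
k=(p+R@[0,7,-11]);d=k-C;print("corner r",np.hypot(d[0],d[1]),"az",np.degrees(np.arctan2(d[1],d[0]))%360, s["wrist_force"])
mark()
E
```

```text
time: 12.42
eef_pos: [630.2, -99.4, 58.3]
eef_rot: [0.682, -0.205, 0.673, 0.199]
wrist_force: [7.5, -1.7, 3.2]
finger_gap: -0.002
t 12.42 pos [630.2 -99.4  58.3] psi 123.2 q [-0.33  0.76  1.53  0.    0.83 -2.48] F [ 7.5 -1.7  3.2] gap -0.0
dp [ 1.3  0.7 -2. ] yaw 0.004
c [ -0.91052199  29.38433242 -56.91967401]
corner r 51.092733718093065 az 7.25526490266889 [ 7.47284574 -1.69295953  3.18096623]
side mark 18 317.3 216.0 r 41.8 az 68.3 ring(ptr-22.6) 90.9 valley mod22.5 0.8
```

```bash
sed -i 's/C=np.array(\[566.5,-106/C=np.array([567.2,-106/' h.py
python3 -m jog '[{"dp":[0,-9,18],"yaw":0,"jaw":-1},{"dp":[-10,-11,22],"yaw":0,"jaw":-1},{"dp":[-45,-11,22],"yaw":0,"jaw":-1},{"dp":[-68,-11,22],"yaw":0.1,"jaw":-1},{"dp":[-68,-11,22],"yaw":1,"jaw":-1},{"dp":[-68,-11,22],"yaw":1,"jaw":-1},{"dp":[-68,-11,22],"yaw":1,"jaw":-1},{"dp":[-68,-11,22],"yaw":1,"jaw":-1},{"dp":[-68,-11,22],"yaw":1,"jaw":-1},{"dp":[-68,-11,22],"yaw":1,"jaw":-1},{"dp":[-68,-11,22],"yaw":1,"jaw":-1},{"dp":[-68,-11,22],"yaw":1,"jaw":-1}]' 30
python3 - <<'E'
from h import *
goto(tcp_for(91,68,-150,7,-11,125),-150)
E
```

```text
time: 13.47
eef_pos: [648.6, -94.7, 124.1]
eef_rot: [0.692, 0.149, 0.691, -0.149]
wrist_force: [0.4, 0.3, 0.1]
finger_gap: -0.001
t 13.47 pos [648.6 -94.7 124.1] psi 65.6 q [-0.32  0.69  1.44  0.    1.01 -1.46] F [0.4 0.3 0.1] gap -0.0
dp [  -1.    29.6 -103.5] yaw 3.764
```

```bash
python3 -m jog '[{"dp":[0,29.6,-103.5],"yaw":1.45,"jaw":-1},{"dp":[0,29.6,-103.5],"yaw":1.45,"jaw":-1},{"dp":[0,29.6,-103.5],"yaw":1.45,"jaw":-1},{"dp":[0,29.6,-103.5],"yaw":1.45,"jaw":-1},{"dp":[0,29.6,-103.5],"yaw":1.45,"jaw":-1},{"dp":[0,29.6,-103.5],"yaw":1.45,"jaw":-1},{"dp":[0,29.6,-103.5],"yaw":1.45,"jaw":-1},{"dp":[0,29.6,-103.5],"yaw":1.45,"jaw":-1},{"dp":[0,29.6,-103.5],"yaw":1.45,"jaw":-1},{"dp":[0,29.6,-103.5],"yaw":1.45,"jaw":-1},{"dp":[0,29.6,-103.5],"yaw":1.45,"jaw":-1},{"dp":[0,29.6,-103.5],"yaw":1.45,"jaw":-1}]' 30
python3 -m jog '[{"dp":[0,0,0],"yaw":1.45,"jaw":-1},{"dp":[0,0,0],"yaw":1.45,"jaw":-1},{"dp":[0,0,0],"yaw":1.45,"jaw":-1},{"dp":[0,0,0],"yaw":1.45,"jaw":-1},{"dp":[0,0,0],"yaw":1.45,"jaw":-1},{"dp":[0,0,0],"yaw":1.45,"jaw":-1},{"dp":[0,0,0],"yaw":1.45,"jaw":-1},{"dp":[0,0,0],"yaw":1.45,"jaw":-1},{"dp":[0,0,0],"yaw":1.45,"jaw":-1},{"dp":[0,0,0],"yaw":1.45,"jaw":-1},{"dp":[0,0,0],"yaw":1.45,"jaw":-1},{"dp":[0,0,0],"yaw":1.45,"jaw":-1}]' 30
python3 - <<'E'
from h import *
goto(tcp_for(91,68,-150,7,-11,125),-150)
E
```

```text
time: 14.47
eef_pos: [566.3, -25.6, 124.1]
eef_rot: [0.419, 0.57, 0.418, -0.57]
wrist_force: [-0.1, 0.1, -0.7]
finger_gap: 0.001
time: 15.47
eef_pos: [566.3, -25.6, 124.1]
eef_rot: [-0.065, 0.705, -0.065, -0.704]
wrist_force: [-0.0, -0.5, 0.8]
finger_gap: 0.001
t 15.47 pos [566.3 -25.6 124.1] psi -100.5 q [-0.24  0.6   1.68  0.    0.87  1.51] F [-0.  -0.5  0.8] gap 0.0
dp [-0.9 -0.6 -0.2] yaw 0.864
```

```bash
python3 -m jog '[{"dp":[0,0,0],"yaw":0.864,"jaw":-1},{"dp":[0,0,0],"yaw":0.864,"jaw":-1},{"dp":[0,0,0],"yaw":0.864,"jaw":-1},{"dp":[0,0,0],"yaw":0.864,"jaw":-1},{"dp":[0,0,0],"yaw":0.864,"jaw":-1},{"dp":[0,0,0],"yaw":0.864,"jaw":-1},{"dp":[0,0,0],"yaw":0.864,"jaw":-1},{"dp":[33,0,0],"yaw":0.864,"jaw":-1},{"dp":[66,0,0],"yaw":0.864,"jaw":-1},{"dp":[67,0,0],"yaw":0.864,"jaw":-1},{"dp":[67,0,0],"yaw":0.864,"jaw":-1}]' 30
python3 - <<'E'
from h import *
goto(tcp_for(90,54,-150,7,-11,57),-150)
goto(tcp_for(91,50,-150,7,-11,57),-150)
f=grab("top");cv2.imwrite("pics/t9.png",cv2.resize(f["frame"][190:300,315:430],None,fx=5,fy=5))
mark("top");mark("side")
E
```

```text
time: 16.38
eef_pos: [564.5, -25.4, 55.6]
eef_rot: [0.352, -0.612, 0.353, 0.615]
wrist_force: [0.2, 0.2, 0.3]
finger_gap: -0.003
t 16.38 pos [564.5 -25.4  55.6] psi -149.8 q [-0.24  0.71  1.71  0.    0.73  2.37] F [0.2 0.2 0.3] gap -0.0
dp [ -1.5   4.1 -13.4] yaw 0.004
t 16.38 pos [564.5 -25.4  55.6] psi -149.8 q [-0.24  0.71  1.71  0.    0.73  2.37] F [0.2 0.2 0.3] gap -0.0
dp [ -1.5   6.8 -16.4] yaw 0.004
no mark 0
no mark 0
```

View pics/t9.png

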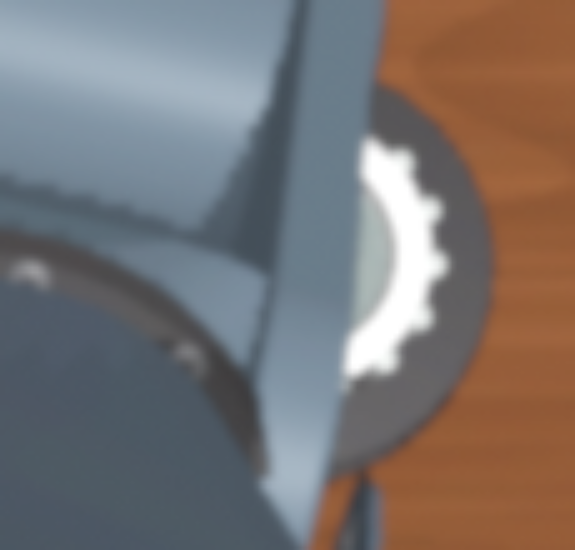

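Run:
```python
from h import *
goto(tcp_for(95,55,-150,7,-11,57),-150)
goto(tcp_for(95.5,49.5,-150,7,-11,57),-150)
```

```text
t 16.53 pos [567.2 -26.2  58.6] psi -149.8 q [-0.24  0.7   1.71  0.    0.73  2.37] F [-0.4  0.2  0.2] gap 0.0
dp [ 1.6  9.7 -8.3] yaw 0.004
t 16.53 pos [567.2 -26.2  58.6] psi -149.8 q [-0.24  0.7   1.71  0.    0.73  2.37] F [-0.4  0.2  0.2] gap 0.0
dp [  1.6  12.4 -13.1] yaw 0.004
```

```bash
python3 -m jog '[{"dp":[1,5,-4],"yaw":0,"jaw":-1},{"dp":[1,9.7,-8.3],"yaw":0,"jaw":-1},{"dp":[1,9.7,-8.3],"yaw":0,"jaw":-1},{"dp":[1,11,-10.7],"yaw":0,"jaw":-1},{"dp":[1,12.4,-13.1],"yaw":0,"jaw":-1},{"dp":[1,12.4,-13.1],"yaw":0,"jaw":-1},{"dp":[1,12.4,-13.1],"yaw":0,"jaw":-1}]' 30
python3 - <<'E'
from h import *
goto(tcp_for(95.5,49.5,-150,7,-11,57),-150)
s,R,psi=pose();p=s["eef_pos"];c=R.T@(np.r_[C[:2],p[2]]-p);print("c",c)
k=(p+R@[0,7,-11]);d=k-C;print("corner r",np.hypot(d[0],d[1]),"az",np.degrees(np.arctan2(d[1],d[0]))%360, s["wrist_force"])
orb(c[1:],4)
E
```

```text
time: 17.12
eef_pos: [560.6, -41.5, 56.4]
eef_rot: [0.354, -0.611, 0.352, 0.614]
wrist_force: [-1.2, 7.9, 4.1]
finger_gap: -0.004
t 17.12 pos [560.6 -41.5  56.4] psi -149.9 q [-0.27  0.7   1.72  0.    0.72  2.34] F [-1.2  7.9  4.1] gap -0.0
dp [-0.6 -1.  -3.1] yaw 0.001
c [ -0.25235689  26.59715916 -59.11831351]
corner r 51.9565411800473 az 97.89750396744691 [-1.15677683  7.89255077  4.11629763]
4 [4.2 1.7] -0.07
8 [8.5 3.1] -0.14
12 [12.9  4.2] -0.209
16 [17.3  5. ] -0.279
20 [21.8  5.5] -0.349
24 [26.3  5.7] -0.419
28 [30.9  5.6] -0.489
32 [35.4  5.1] -0.559
36 [39.8  4.3] -0.628
40 [44.2  3.3] -0.698
44 [48.5  1.9] -0.768
48 [52.7  0.2] -0.838
```

```bash
sed -i 's/C=np.array(\[567.2,-106/C=np.array([567,-104.5/' h.py
python3 -c "
from h import *
orb((26,-57.7),4)"
```

```text
4 [4.1 1.7] -0.07
8 [8.3 3.1] -0.14
12 [12.6  4.1] -0.209
16 [16.9  4.9] -0.279
20 [21.3  5.4] -0.349
24 [25.7  5.6] -0.419
28 [30.1  5.5] -0.489
32 [34.5  5. ] -0.559
36 [38.9  4.3] -0.628
40 [43.2  3.2] -0.698
44 [47.4  1.9] -0.768
48 [51.5  0.2] -0.838
```

```bash
python3 -m jog '[{"dp":[0,3.9,2.5],"yaw":-0.07,"jaw":-1},{"dp":[0,8.1,4.0],"yaw":-0.14,"jaw":-1},{"dp":[0,12.4,5.1],"yaw":-0.209,"jaw":-1},{"dp":[0,16.8,5.9],"yaw":-0.279,"jaw":-1},{"dp":[0,21.2,6.4],"yaw":-0.349,"jaw":-1},{"dp":[0,25.7,6.6],"yaw":-0.419,"jaw":-1},{"dp":[0,30.2,6.5],"yaw":-0.489,"jaw":-1},{"dp":[0,34.6,6.0],"yaw":-0.559,"jaw":-1},{"dp":[0,39.1,5.3],"yaw":-0.628,"jaw":-1},{"dp":[0,43.5,4.1],"yaw":-0.698,"jaw":-1},{"dp":[0,47.7,2.8],"yaw":-0.768,"jaw":-1},{"dp":[0,51.9,1.1],"yaw":-0.838,"jaw":-1}]' 30
cat >> h.py <<'E'
def rep():
    s,R,psi=pose();p=s["eef_pos"];c=R.T@(np.r_[C[:2],p[2]]-p)
    k=(p+R@[0,7,-11]);d=k-C;u=d[:2]/np.hypot(d[0],d[1]);F=s["wrist_force"][:2]
    print("z",p[2].round(1),"psi",np.degrees(psi).round(1),"q6",s["q"][5].round(2),"c",c.round(1),"corner r",np.hypot(d[0],d[1]).round(2),"az",(np.degrees(np.arctan2(d[1],d[0]))%360).round(1),"Frad",(F@u).round(1),"Ftan",(F@[-u[1],u[0]]).round(1));return c
E
python3 - <<'E'
from h import *
c=rep();mark();look("c1");orb(c[1:],4)
E
```

```text
time: 18.12
eef_pos: [514.9, -68.0, 56.0]
eef_rot: [0.072, -0.703, 0.071, 0.704]
wrist_force: [-1.2, 0.6, -0.8]
finger_gap: -0.001
z 56.0 psi -101.6 q6 1.43 c [ -0.2  25.2 -58.4] corner r 50.78 az 147.4 Frad 1.4 Ftan 0.2
side mark 18 336.1 215.8 r 40.0 az 118.9 ring(ptr-22.6) 141.5 valley mod22.5 6.4
4 [4.1 1.6] -0.07
8 [8.4 2.9] -0.14
12 [12.7  4. ] -0.209
16 [17.1  4.7] -0.279
20 [21.5  5.1] -0.349
24 [25.9  5.2] -0.419
28 [30.4  5. ] -0.489
32 [34.8  4.5] -0.559
36 [39.1  3.7] -0.628
40 [43.4  2.5] -0.698
44 [47.6  1.1] -0.768
48 [51.7 -0.6] -0.838
```

View pics/c1s.png

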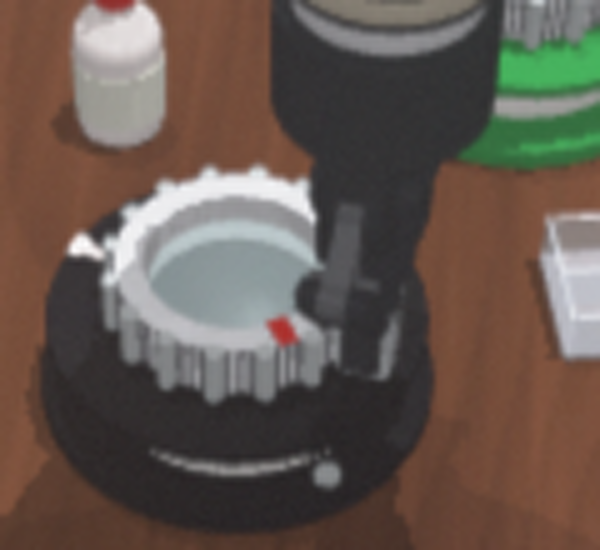

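```bash
python3 -m jog '[{"dp":[0,4.3,1.1],"yaw":-0.07,"jaw":-1},{"dp":[0,8.6,2.3],"yaw":-0.14,"jaw":-1},{"dp":[0,12.8,3.3],"yaw":-0.209,"jaw":-1},{"dp":[0,17.2,4.0],"yaw":-0.279,"jaw":-1},{"dp":[0,21.5,4.4],"yaw":-0.349,"jaw":-1},{"dp":[0,25.9,4.5],"yaw":-0.419,"jaw":-1},{"dp":[0,30.3,4.3],"yaw":-0.489,"jaw":-1},{"dp":[0,34.7,3.8],"yaw":-0.559,"jaw":-1},{"dp":[0,39,3.0],"yaw":-0.628,"jaw":-1},{"dp":[0,43.2,1.8],"yaw":-0.698,"jaw":-1},{"dp":[0,47.4,0.4],"yaw":-0.768,"jaw":-1},{"dp":[0,51.4,-1.2],"yaw":-0.838,"jaw":-1}]' 30
python3 - <<'E'
from h import *
c=rep();mark();mark("top");look("c2");orb(c[1:],4)
E
```

```text
time: 19.22
eef_pos: [506.0, -118.7, 55.9]
eef_rot: [-0.219, -0.671, -0.221, 0.673]
wrist_force: [-0.5, 2.3, 0.4]
finger_gap: -0.003
z 55.9 psi -53.7 q6 0.49 c [ -0.1  24.7 -57.6] corner r 49.83 az 195.5 Frad -0.2 Ftan -2.3
side mark 18 348.2 206.2 r 41.0 az 168.8 ring(ptr-22.6) 191.4 valley mod22.5 11.3
no mark 0
4 [4.1 1.6] -0.07
8 [8.3 2.9] -0.14
12 [12.5  3.9] -0.209
16 [16.8  4.6] -0.279
20 [21.2  5. ] -0.349
24 [25.6  5.1] -0.419
28 [29.9  4.8] -0.489
32 [34.3  4.3] -0.559
36 [38.6  3.5] -0.628
40 [42.8  2.4] -0.698
44 [46.9  1. ] -0.768
48 [51.  -0.7] -0.838
```

View pics/c2s.png

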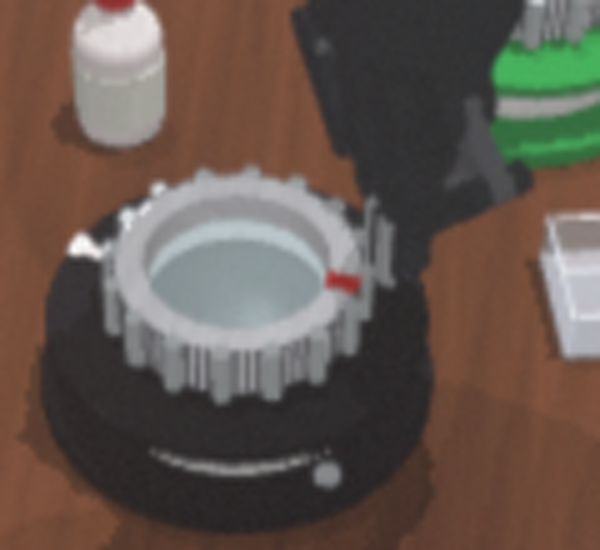

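```bash
python3 -m jog '[{"dp":[0,4.1,1.6],"yaw":-0.07,"jaw":-1},{"dp":[0,8.3,2.9],"yaw":-0.14,"jaw":-1},{"dp":[0,12.5,3.9],"yaw":-0.209,"jaw":-1},{"dp":[0,16.8,4.6],"yaw":-0.279,"jaw":-1},{"dp":[0,21.2,5.0],"yaw":-0.349,"jaw":-1},{"dp":[0,25.6,5.1],"yaw":-0.419,"jaw":-1},{"dp":[0,29.9,4.8],"yaw":-0.489,"jaw":-1},{"dp":[0,34.3,4.3],"yaw":-0.559,"jaw":-1},{"dp":[0,38.6,3.5],"yaw":-0.628,"jaw":-1},{"dp":[0,42.8,2.4],"yaw":-0.698,"jaw":-1},{"dp":[0,46.9,1.0],"yaw":-0.768,"jaw":-1},{"dp":[0,51,-0.7],"yaw":-0.838,"jaw":-1}]' 30
python3 - <<'E'
from h import *
c=rep();mark();mark("top");look("c3");orb(c[1:],4)
E
```

```text
time: 20.37
eef_pos: [536.8, -159.2, 55.7]
eef_rot: [-0.474, -0.524, -0.475, 0.525]
wrist_force: [-2.8, 2.2, 1.4]
finger_gap: 0.001
z 55.7 psi -5.7 q6 -0.39 c [  0.   24.6 -57.5] corner r 49.69 az 243.5 Frad -0.8 Ftan -3.5
side mark 17 346.3 193.6 r 43.1 az 217.1 ring(ptr-22.6) 239.7 valley mod22.5 14.6
no mark 0
4 [4.1 1.6] -0.07
8 [8.2 2.9] -0.14
12 [12.5  3.9] -0.209
16 [16.8  4.5] -0.279
20 [21.1  4.9] -0.349
24 [25.5  5. ] -0.419
28 [29.9  4.8] -0.489
32 [34.2  4.3] -0.559
36 [38.5  3.5] -0.628
40 [42.7  2.4] -0.698
44 [46.8  0.9] -0.768
48 [50.8 -0.8] -0.838
```

View pics/c3s.png

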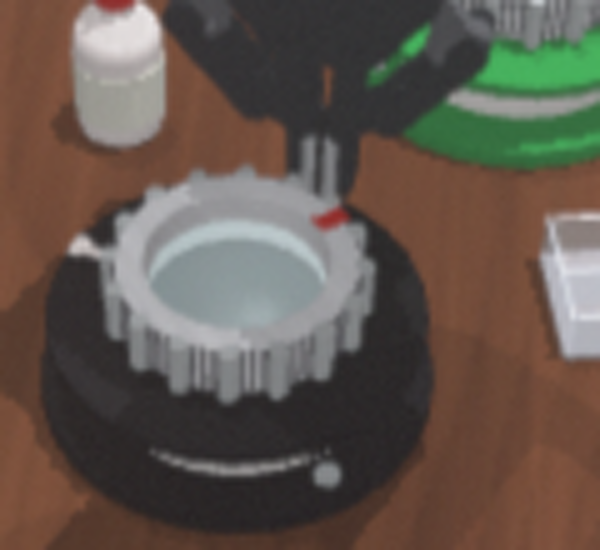

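```bash
python3 -m jog '[{"dp":[0,4.1,1.6],"yaw":-0.07,"jaw":-1},{"dp":[0,8.2,2.9],"yaw":-0.14,"jaw":-1},{"dp":[0,12.5,3.9],"yaw":-0.209,"jaw":-1},{"dp":[0,16.8,4.5],"yaw":-0.279,"jaw":-1},{"dp":[0,21.1,4.9],"yaw":-0.349,"jaw":-1},{"dp":[0,25.5,5.0],"yaw":-0.419,"jaw":-1},{"dp":[0,29.9,4.8],"yaw":-0.489,"jaw":-1},{"dp":[0,34.2,4.3],"yaw":-0.559,"jaw":-1},{"dp":[0,38.5,3.5],"yaw":-0.628,"jaw":-1},{"dp":[0,42.7,2.4],"yaw":-0.698,"jaw":-1},{"dp":[0,46.8,0.9],"yaw":-0.768,"jaw":-1},{"dp":[0,50.8,-0.8],"yaw":-0.838,"jaw":-1}]' 30
python3 - <<'E'
from h import *
c=rep();mark();mark("top");look("c4");orb(c[1:],4)
E
```

```text
time: 21.52
eef_pos: [587.6, -164.5, 55.7]
eef_rot: [0.646, 0.286, 0.647, -0.286]
wrist_force: [-2.9, -1.7, -0.8]
finger_gap: -0.002
z 55.7 psi 42.3 q6 -1.19 c [  0.   25.2 -58.3] corner r 50.62 az 291.3 Frad 0.5 Ftan -3.3
side mark 19 332.8 185.9 r 46.0 az 262.0 ring(ptr-22.6) 284.6 valley mod22.5 14.5
no mark 0
4 [4.1 1.6] -0.07
8 [8.4 2.9] -0.14
12 [12.7  4. ] -0.209
16 [17.   4.7] -0.279
20 [21.4  5.1] -0.349
24 [25.9  5.2] -0.419
28 [30.3  5. ] -0.489
32 [34.7  4.5] -0.559
36 [39.   3.7] -0.628
40 [43.3  2.5] -0.698
44 [47.5  1.1] -0.768
48 [51.6 -0.6] -0.838
```

View pics/c4s.png

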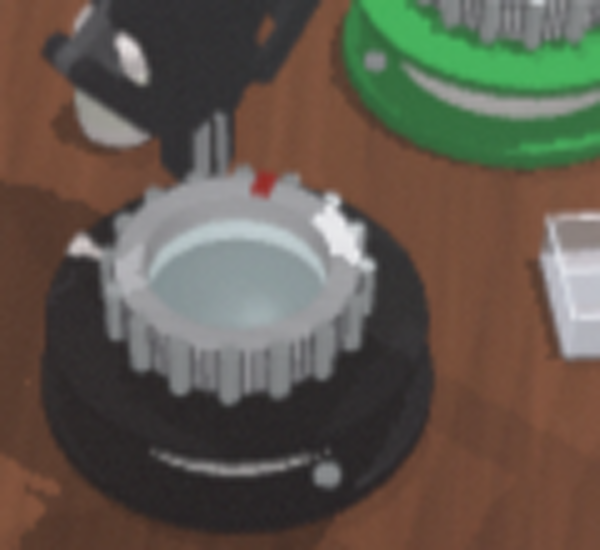

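```bash
python3 -m jog '[{"dp":[0,4.3,1.1],"yaw":-0.07,"jaw":-1},{"dp":[0,8.5,2.4],"yaw":-0.14,"jaw":-1},{"dp":[0,12.8,3.5],"yaw":-0.209,"jaw":-1},{"dp":[0,17,4.2],"yaw":-0.279,"jaw":-1},{"dp":[0,21.4,4.6],"yaw":-0.349,"jaw":-1},{"dp":[0,25.9,4.7],"yaw":-0.419,"jaw":-1},{"dp":[0,30.2,4.5],"yaw":-0.489,"jaw":-1},{"dp":[0,34.6,4.0],"yaw":-0.559,"jaw":-1},{"dp":[0,38.9,3.2],"yaw":-0.628,"jaw":-1},{"dp":[0,43.2,2.0],"yaw":-0.698,"jaw":-1},{"dp":[0,47.3,0.6],"yaw":-0.768,"jaw":-1},{"dp":[0,51.4,-1.1],"yaw":-0.838,"jaw":-1}]' 30
python3 - <<'E'
from h import *
c=rep();mark();mark("top");look("c5");orb(c[1:],2)
f=grab("top");cv2.imwrite("pics/t10.png",f["frame"])
E
```

```text
time: 22.67
eef_pos: [626.9, -130.3, 56.3]
eef_rot: [0.708, -0.002, 0.706, 0.001]
wrist_force: [2.3, -1.1, -0.5]
finger_gap: 0.002
z 56.3 psi 90.2 q6 -1.95 c [ -0.3  26.  -59.8] corner r 52.39 az 338.9 Frad 2.5 Ftan -0.2
side mark 20 316.4 186.8 r 47.5 az 302.9 ring(ptr-22.6) 325.5 valley mod22.5 10.4
no mark 0
2 [2.1 0.9] -0.035
4 [4.2 1.7] -0.07
6 [6.4 2.4] -0.105
8 [8.6 3. ] -0.14
10 [10.8  3.6] -0.175
12 [13.   4.1] -0.209
14 [15.2  4.5] -0.244
16 [17.5  4.9] -0.279
18 [19.8  5.1] -0.314
20 [22.   5.3] -0.349
22 [24.3  5.4] -0.384
24 [26.6  5.4] -0.419
```

View pics/c5s.png

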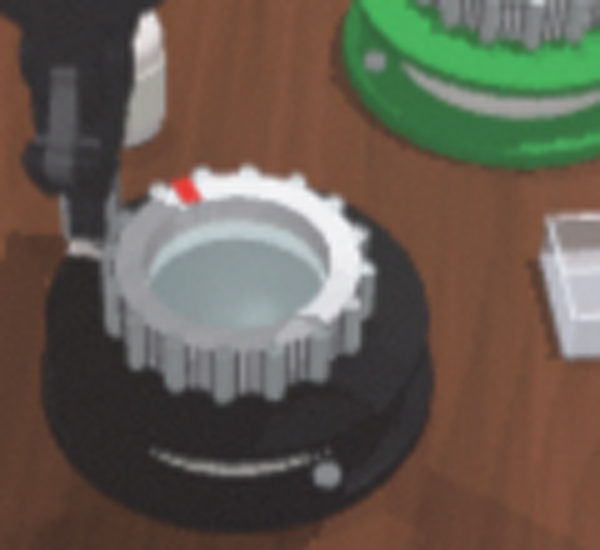

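View pics/t10.png

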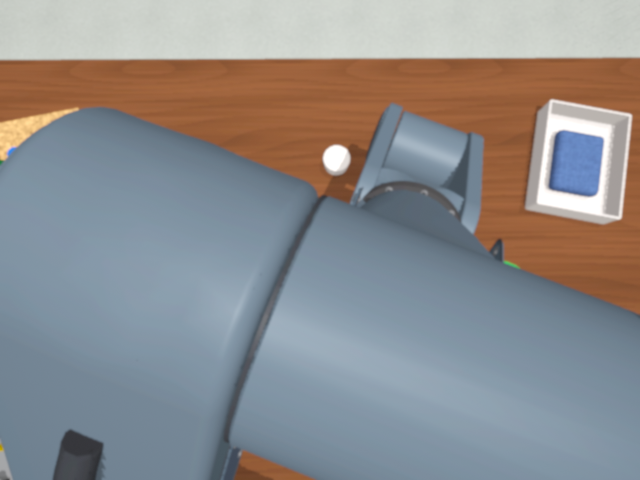

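```bash
python3 -m jog '[{"dp":[0,-4,9],"yaw":0,"jaw":-1},{"dp":[-5,-9,20],"yaw":0,"jaw":-1},{"dp":[-45,-9,20],"yaw":0,"jaw":-1},{"dp":[-70,-9,20],"yaw":0,"jaw":-1},{"dp":[-90,-9,20],"yaw":0.1,"jaw":-1},{"dp":[-90,-9,20],"yaw":0.8,"jaw":-1},{"dp":[-90,-9,20],"yaw":0.8,"jaw":-1},{"dp":[-90,-9,20],"yaw":0.8,"jaw":-1},{"dp":[-90,-9,20],"yaw":0.8,"jaw":-1},{"dp":[-90,-9,20],"yaw":0.8,"jaw":-1}]' 30
python3 - <<'E'
from h import *
goto([480,240,150],-60)
goto(tcp_for(100,70,-150,7,-11,125),-150)
E
```

```text
time: 23.7
eef_pos: [644.7, -137.8, 145.9]
eef_rot: [0.66, 0.252, 0.661, -0.252]
wrist_force: [0.6, -0.2, -0.9]
finger_gap: 0.0
t 23.7 pos [ 644.7 -137.8  145.9] psi 48.2 q [-0.38  0.67  1.41  0.    1.06 -1.22] F [ 0.6 -0.2 -0.9] gap 0.0
dp [  -3.7  171.6 -374.7] yaw 1.888
t 23.7 pos [ 644.7 -137.8  145.9] psi 48.2 q [-0.38  0.67  1.41  0.    1.06 -1.22] F [ 0.6 -0.2 -0.9] gap 0.0
dp [  21.    26.3 -143.4] yaw 3.459
```

```bash
python3 -m jog '[{"dp":[-10,171.6,-374.7],"yaw":1.45,"jaw":-1},{"dp":[-10,171.6,-374.7],"yaw":1.45,"jaw":-1},{"dp":[-10,171.6,-374.7],"yaw":1.45,"jaw":-1},{"dp":[-10,171.6,-374.7],"yaw":1.45,"jaw":-1},{"dp":[-10,171.6,-374.7],"yaw":1.45,"jaw":-1},{"dp":[-10,171.6,-374.7],"yaw":1.45,"jaw":-1},{"dp":[-10,171.6,-374.7],"yaw":1.45,"jaw":-1},{"dp":[-10,171.6,-374.7],"yaw":1.45,"jaw":-1},{"dp":[-10,171.6,-374.7],"yaw":1.45,"jaw":-1},{"dp":[-10,171.6,-374.7],"yaw":1.45,"jaw":-1},{"dp":[-10,171.6,-374.7],"yaw":1.45,"jaw":-1},{"dp":[-10,171.6,-374.7],"yaw":1.45,"jaw":-1}]' 30
python3 - <<'E'
from h import *
goto([480,240,150],-60)
mark();mark("top")
f=grab("top");cv2.imwrite("pics/t11.png",cv2.resize(f["frame"][190:300,315:430],None,fx=5,fy=5,interpolation=cv2.INTER_CUBIC))
look("t11")
E
```

```text
time: 24.7
eef_pos: [474.4, 241.0, 156.0]
eef_rot: [-0.328, -0.626, -0.329, 0.627]
wrist_force: [-0.0, 0.2, 0.7]
finger_gap: -0.001
t 24.7 pos [474.4 241.  156. ] psi -34.6 q [0.26 0.51 1.74 0.   0.89 0.86] F [-0.   0.2  0.7] gap -0.0
dp [ 6.   5.3 -2.4] yaw 0.443
side mark 20 316.4 186.8 r 47.5 az 302.9 ring(ptr-22.6) 325.5 valley mod22.5 10.4
top mark 20 394.2 225.5 r 44.5 az 305.1 ring(ptr-22.6) 327.7 valley mod22.5 12.6
```

View pics/t11.png

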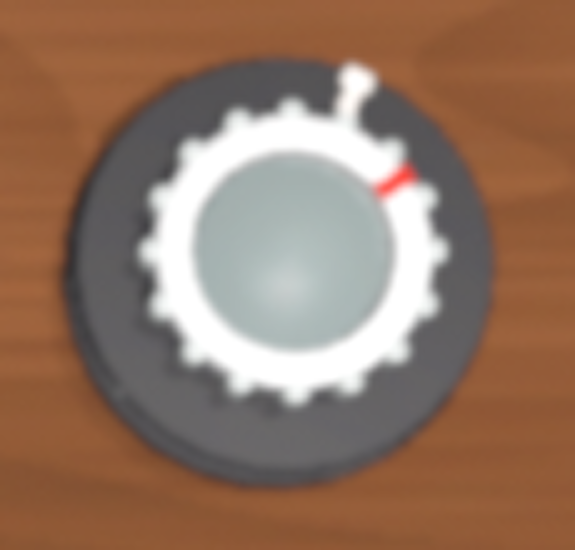

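```bash
cat >> h.py <<'E'
def plane(f,z,half=85,res=0.5,c=(566,-105)):
    n=int(2*half/res)+1;g=np.linspace(-half,half,n)
    X,Y=np.meshgrid(c[0]+g,c[1]+g,indexing="ij");P=np.stack([X,Y,np.full_like(X,z)],-1).reshape(-1,3)
    q=P@f["R"].T+f["t"];x=q[:,0]/q[:,2];y=q[:,1]/q[:,2];s=1+f["k1"]*(x*x+y*y)
    mx=(f["K"][0,0]*x*s+f["K"][0,2]).reshape(n,n).astype(np.float32);my=(f["K"][1,1]*y*s+f["K"][1,2]).reshape(n,n).astype(np.float32)
    return cv2.remap(f["frame"],mx,my,cv2.INTER_LINEAR),X,Y
def fitc(P):
    A=np.c_[2*P,np.ones(len(P))];s=np.linalg.lstsq(A,(P**2).sum(1),rcond=None)[0];return s[:2],np.sqrt(s[2]+s[:2]@s[:2])
def precise(verbose=True):
    f=grab("top");W,X,Y=plane(f,72)
    hsv=cv2.cvtColor(W,cv2.COLOR_BGR2HSV).astype(int);H,S,V=hsv[...,0],hsv[...,1],hsv[...,2]
    cc=np.array([566.,-105.])
    for _ in range(3):   # hole edge: along rays, first V>225
        pts=[]
        for a in np.radians(np.arange(0,360,3)):
            rr=np.arange(28,43,.25);i=np.rint((cc[0]+rr*np.cos(a)-X[0,0])/.5).astype(int);j=np.rint((cc[1]+rr*np.sin(a)-Y[0,0])/.5).astype(int)
            v=V[i,j];k=np.argmax(v>224)
            if v.max()>224 and k>0: pts.append(cc+rr[k]*np.array([np.cos(a),np.sin(a)]))
        cc,r=fitc(np.array(pts))
    red=((H<8)|(H>172))&(S>90)&(V>110)&(np.hypot(X-cc[0],Y-cc[1])<53)&(np.hypot(X-cc[0],Y-cc[1])>33)
    d=np.array([X[red].mean(),Y[red].mean()])-cc;ma=np.degrees(np.arctan2(d[1],d[0]))
    a=np.radians(np.arange(0,360,.5));ph=0
    for rr in(49.5,50.5,51.5):
        i=np.rint((cc[0]+rr*np.cos(a)-X[0,0])/.5).astype(int);j=np.rint((cc[1]+rr*np.sin(a)-Y[0,0])/.5).astype(int)
        ph+=np.sum(V[i,j]*np.exp(-16j*a))
    rib=(-np.degrees(np.angle(ph))/16)%22.5
    W,X,Y=plane(f,45);hsv=cv2.cvtColor(W,cv2.COLOR_BGR2HSV).astype(int);R_=np.hypot(X-cc[0],Y-cc[1]);A=np.degrees(np.arctan2(Y-cc[1],X-cc[0]))
    w=(hsv[...,2]>150)&(hsv[...,1]<90)&(R_>61)&(R_<75)&(abs(A+22)<14)
    d2=np.array([X[w].mean(),Y[w].mean()])-cc;pa=np.degrees(np.arctan2(d2[1],d2[0]))
    mv=(rib+11.25); mv=mv+22.5*round((ma-mv)/22.5)
    print("ctr",cc.round(1),"r",r.round(1),"mark r",np.hypot(*d).round(1),"az",ma.round(2),"from ribs",np.round(mv,2),"pointer r",np.hypot(*d2).round(1),"az",pa.round(2),"to go",np.round(pa-ma,2),np.round(pa-mv,2))
E
python3 -c "
from h import *
precise()"
```

```text
ctr [ 566.7 -104.2] r 35.9 mark r 44.6 az -56.33 from ribs -56.49 pointer r 68.6 az -22.77 to go 33.56 33.72
```

```bash
sed -i 's/C=np.array(\[567,-104.5/C=np.array([566.9,-104.4/' h.py
python3 - <<'E'
from h import *
goto(tcp_for(100,68,-140,7,-11,125),-140)
E
```

```text
t 24.95 pos [477.4 237.8 155.9] psi -34.3 q [ 0.25  0.51  1.74 -0.    0.89  0.85] F [-0.1  0.2 -0.1] gap 0.0
dp [ 30.9 210.6 173.7] yaw 1.845
```

```bash
python3 -m jog '[{"dp":[0,210.6,173.7],"yaw":1.45,"jaw":-1},{"dp":[0,210.6,173.7],"yaw":1.45,"jaw":-1},{"dp":[0,210.6,173.7],"yaw":1.45,"jaw":-1},{"dp":[0,210.6,173.7],"yaw":1.45,"jaw":-1},{"dp":[0,210.6,173.7],"yaw":1.45,"jaw":-1},{"dp":[0,210.6,173.7],"yaw":1.45,"jaw":-1},{"dp":[0,210.6,173.7],"yaw":1.45,"jaw":-1},{"dp":[0,210.6,173.7],"yaw":1.45,"jaw":-1},{"dp":[0,210.6,173.7],"yaw":1.45,"jaw":-1},{"dp":[0,210.6,173.7],"yaw":1.45,"jaw":-1},{"dp":[0,210.6,173.7],"yaw":1.45,"jaw":-1},{"dp":[0,210.6,173.7],"yaw":1.45,"jaw":-1}]' 30
python3 - <<'E'
from h import *
goto(tcp_for(100,68,-140,7,-11,57),-140)
E
```

```text
time: 25.95
eef_pos: [552.9, -25.3, 155.8]
eef_rot: [0.17, -0.686, 0.17, 0.687]
wrist_force: [-0.6, -0.2, -0.4]
finger_gap: 0.003
t 25.95 pos [552.9 -25.3 155.8] psi -117.8 q [-0.25  0.53  1.69  0.    0.92  1.81] F [-0.6 -0.2 -0.4] gap 0.0
dp [98.8 -0.9 -0.1] yaw 0.387
```

```bash
python3 -m jog '[{"dp":[0,-0.9,0],"yaw":0.387,"jaw":-1},{"dp":[30,-0.9,0],"yaw":0.387,"jaw":-1},{"dp":[60,-0.9,0],"yaw":0.387,"jaw":-1},{"dp":[90,-0.9,0],"yaw":0.387,"jaw":-1},{"dp":[98,-0.9,0],"yaw":0.387,"jaw":-1},{"dp":[98,-0.9,0],"yaw":0.387,"jaw":-1},{"dp":[98,-0.9,0],"yaw":0.387,"jaw":-1}]' 30
python3 - <<'E'
from h import *
goto(tcp_for(100,56,-140,7,-11,57),-140)
goto(tcp_for(100,50,-140,7,-11,57),-140)
E
```

```text
time: 26.53
eef_pos: [553.7, -23.8, 58.1]
eef_rot: [0.297, -0.642, 0.297, 0.642]
wrist_force: [-0.3, -0.1, 0.8]
finger_gap: -0.001
t 26.53 pos [553.7 -23.8  58.1] psi -139.6 q [-0.24  0.69  1.74  0.    0.71  2.19] F [-0.3 -0.1  0.8] gap -0.0
dp [  1.1   6.8 -10.7] yaw 0.007
t 26.53 pos [553.7 -23.8  58.1] psi -139.6 q [-0.24  0.69  1.74  0.    0.71  2.19] F [-0.3 -0.1  0.8] gap -0.0
dp [  1.1   9.8 -15.9] yaw 0.007
```

```bash
python3 -m jog '[{"dp":[1,3.4,-5.3],"yaw":0.007,"jaw":-1},{"dp":[1,6.8,-10.7],"yaw":0.007,"jaw":-1},{"dp":[1,8.3,-13.3],"yaw":0.007,"jaw":-1},{"dp":[1,9.8,-15.9],"yaw":0.007,"jaw":-1},{"dp":[1,9.8,-15.9],"yaw":0.007,"jaw":-1},{"dp":[1,9.8,-15.9],"yaw":0.007,"jaw":-1}]' 30
python3 - <<'E'
from h import *
c=rep();orb(c[1:],3,12)
E
```

```text
time: 27.03
eef_pos: [557.2, -41.9, 57.6]
eef_rot: [-0.299, 0.642, -0.299, -0.64]
wrist_force: [0.2, 1.0, 0.4]
finger_gap: 0.001
z 57.6 psi -140.0 q6 2.17 c [  0.   32.7 -54.1] corner r 50.22 az 99.1 Frad 1.0 Ftan -0.4
3 [2.9 1.6] -0.052
6 [5.8 3.1] -0.105
9 [8.9 4.5] -0.157
12 [12.   5.6] -0.209
15 [15.1  6.6] -0.262
18 [18.3  7.5] -0.314
21 [21.6  8.1] -0.367
24 [24.8  8.6] -0.419
27 [28.1  9. ] -0.471
30 [31.4  9.1] -0.524
33 [34.8  9.1] -0.576
36 [38.1  8.9] -0.628
```

```bash
python3 -m jog '[{"dp":[0,3.0,1.3],"yaw":-0.052,"jaw":-1},{"dp":[0,5.9,2.7],"yaw":-0.105,"jaw":-1},{"dp":[0,9,4.1],"yaw":-0.157,"jaw":-1},{"dp":[0,12.1,5.2],"yaw":-0.209,"jaw":-1},{"dp":[0,15.2,6.2],"yaw":-0.262,"jaw":-1},{"dp":[0,18.3,7.1],"yaw":-0.314,"jaw":-1},{"dp":[0,21.6,7.7],"yaw":-0.367,"jaw":-1},{"dp":[0,24.8,8.2],"yaw":-0.419,"jaw":-1},{"dp":[0,28.1,8.6],"yaw":-0.471,"jaw":-1},{"dp":[0,31.4,8.7],"yaw":-0.524,"jaw":-1},{"dp":[0,34.7,8.7],"yaw":-0.576,"jaw":-1},{"dp":[0,38,8.5],"yaw":-0.628,"jaw":-1}]' 30
python3 - <<'E'
from h import *
c=rep();mark();look("d1")
E
```

```text
time: 28.03
eef_pos: [522.4, -59.2, 57.3]
eef_rot: [-0.085, 0.703, -0.085, -0.701]
wrist_force: [1.4, 2.7, 1.0]
finger_gap: -0.002
z 57.3 psi -103.9 q6 1.49 c [  0.1  33.2 -54.1] corner r 50.39 az 134.8 Frad 1.0 Ftan -2.9
side mark 16 306.9 193.9 r 45.9 az 336.6 ring(ptr-22.6) 359.2 valley mod22.5 21.6
```

View pics/d1s.png

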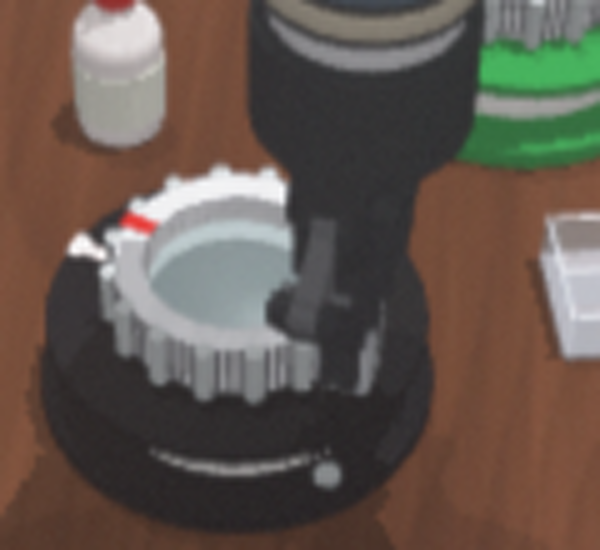

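```bash
python3 - <<'E'
from h import *
goto([500,180,140],-103.9)
E
python3 -m jog '[{"dp":[0,-5,8.5],"yaw":0,"jaw":-1},{"dp":[0,-12,20],"yaw":0,"jaw":-1},{"dp":[-35,-12,20],"yaw":0,"jaw":-1},{"dp":[-70,-12,20],"yaw":0,"jaw":-1},{"dp":[-80,-12,20],"yaw":0,"jaw":-1}]' 30
python3 - <<'E'
from h import *
goto([500,190,140],-103.9)
try: precise()
except Exception as e: print(e)
E
```

```text
t 28.13 pos [521.7 -59.4  57.1] psi -104.0 q [-0.33  0.67  1.82  0.    0.65  1.49] F [-0.2  1.1  0.4] gap 0.0
dp [ -82.9 -227.    79.1] yaw -0.002
time: 28.55
eef_pos: [506.4, -42.8, 140.2]
eef_rot: [-0.086, 0.703, -0.087, -0.7]
wrist_force: [-0.2, 0.1, 0.7]
finger_gap: -0.001
t 28.55 pos [506.4 -42.8 140.2] psi -104.0 q [-0.3   0.51  1.81 -0.    0.81  1.51] F [-0.2  0.1  0.7] gap -0.0
dp [  -0.3 -224.3   62.6] yaw -0.002
axis 1 is out of bounds for array of dimension 1
```

```bash
python3 -m jog '[{"dp":[0,-224,62],"yaw":0,"jaw":-1},{"dp":[0,-224,62],"yaw":0,"jaw":-1},{"dp":[0,-224,62],"yaw":0,"jaw":-1},{"dp":[0,-224,62],"yaw":0,"jaw":-1},{"dp":[0,-224,62],"yaw":0,"jaw":-1},{"dp":[0,-224,62],"yaw":0,"jaw":-1},{"dp":[0,-224,62],"yaw":0,"jaw":-1}]' 30
python3 - <<'E'
from h import *
try: precise()
except Exception as e: print(e)
f=grab("top");cv2.imwrite("pics/t12.png",cv2.resize(f["frame"][190:300,315:430],None,fx=5,fy=5,interpolation=cv2.INTER_CUBIC))
E
```

```text
time: 29.18
eef_pos: [497.6, 193.7, 135.7]
eef_rot: [0.085, -0.701, 0.084, 0.703]
wrist_force: [0.5, -0.4, -0.6]
finger_gap: -0.001
ctr [ 566.6 -104.2] r 35.9 mark r 44.2 az -20.54 from ribs -20.56 pointer r 68.6 az -22.77 to go -2.23 -2.21
```

View pics/t12.png

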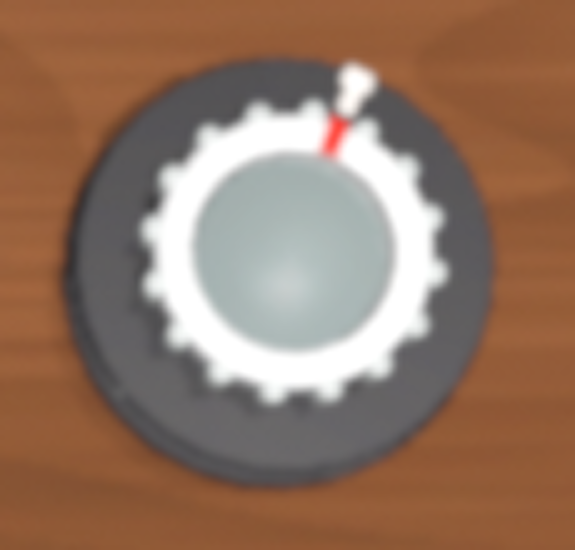

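Run:
```python
from h import *
f=grab("side");a=cv2.imread("pics/side0.png");b=f["frame"]
for n,(u,v) in dict(glue=(304,163),pot=(242,238),box=(413,206),spool=(348,290)).items():
    r=cv2.matchTemplate(b[v-30:v+30,u-40:u+40],a[v-20:v+20,u-26:u+26],cv2.TM_CCOEFF_NORMED);print(n,cv2.minMaxLoc(r)[1::2])
cv2.imwrite("pics/end.png",b)
precise();print(telemetry.sense()["time"],telemetry.sense()["wrist_force"])
```

```text
glue (0.9987826943397522, (14, 10))
pot (0.9989826679229736, (14, 10))
box (0.4305591285228729, (28, 16))
spool (0.1958405077457428, (13, 10))
ctr [ 566.6 -104.2] r 35.9 mark r 44.1 az -20.54 from ribs -20.56 pointer r 68.6 az -22.76 to go -2.22 -2.2
29.3833 [-0.027609    0.12000857 -0.20414661]
```

View pics/end.png

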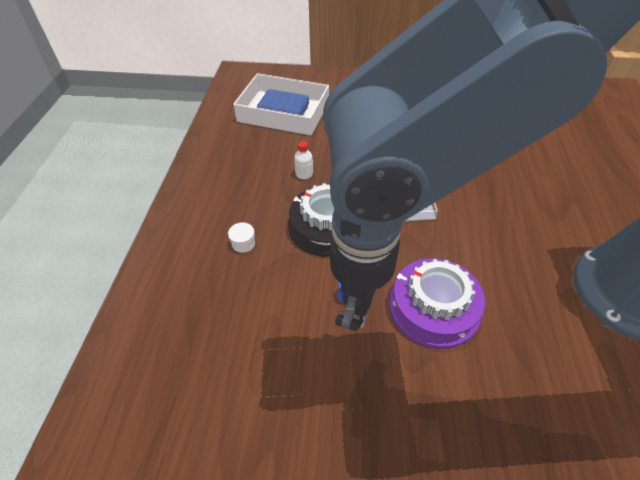

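Run:
```python
from h import *
f=grab("top");a=cv2.imread("pics/top0.png");b=f["frame"]
for n,(u,v) in dict(glue=(454,207),pot=(337,160),box=(407,338),spool=(281,273)).items():
    r=cv2.matchTemplate(b[v-30:v+30,u-40:u+40],a[v-20:v+20,u-26:u+26],cv2.TM_CCOEFF_NORMED);print(n,cv2.minMaxLoc(r)[1::2])
print(workorder.hand_in())
```

```text
glue (0.9999106526374817, (14, 10))
pot (0.9999706149101257, (14, 10))
box (0.9999700784683228, (14, 10))
spool (0.9999103546142578, (14, 10))
the job is handed in; nothing more can be done
None
```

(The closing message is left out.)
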